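Fit the cup die from the sprung case into the bench holder

ROBOT

A 6-joint arm with a two-finger parallel gripper is mounted at the origin on the work surface. World frame = base frame: x ahead of the robot, y to its left, z up, the work surface at z = 0. Lengths are in m, angles in rad, forces in N, time in s.
With the tool pointing down it reaches from about 0.425 to 1.125 m from the base axis. Payload 14.9 kg.
Tool frame: the origin (TCP) lies midway between the tips of the shut fingers; the grasp point (between the pads) lies 19 mm behind it; z points along the fingers, x is the direction in which the jaws open and shut, and the axes are right-handed (so a half turn about z gives the same grasp; the last joint's range is limited). The gripper opens to 91 mm and grips with 3 to 60 N. Pads are 32 mm wide; open, the fingers measure 118 mm over their backs; the gripper's body (76 mm by 178 mm) begins 60 mm behind the grasp point.
Start: joints at [1.211, 0.379, 1.734, -0, 1.028, -0.033], TCP at [0.225, 0.663, 0.214] pointing down, gripper open.
Joint ranges: [-2.77, 2.77], [-0.74, 2.19], [0, 2.66], [-1.06, 4.2], [0.31, 2.87], [-3.08, 3.08]. Speed limits (rad/s): [1.89, 1.89, 2.39, 3.14, 3.14, 3.14].

INTERFACE

Orientations are given as a unit quaternion [x, y, z, w].
In Python, from station import get_state, optics, manip gives the robot as it stands.
- The arm moves only by the tool play_rows, never from a script. Its argument "moves" is a list of rows, each a list of 3 entries, a list of its own where there are three numbers: the closure, from 0 (fully open) to 1 (shut), then the shift along the tool's x, y, z in m, then the turn, a rotation vector about the tool's x, y, z in rad. In form: [[grip, [tx, ty, tz], [ax, ay, az]], ...]. A call has 1 to 20 rows; each row shifts and turns the pose as measured when the row begins, along the tool's axes as they then stand; what a row does not reach is not made up. A row lasts 1/10 s, in which the tool goes at most 50 mm and 8.59 degrees, less where a joint would pass 70% of its speed; a pose out of reach is approached as far as the arm can. A call with a gripper value outside its range is refused whole. The fingers move at their own pace and stop on an object; the grip force is fixed at half the most. Time passes only in rows, so rows that do not move let the fingers close. It gives the time, the measured TCP pose, the force and the opening at its end, in the units of the state.
- get_state(): the state, without advancing time (a new reading comes with each control period).
- optics.camera(name): name is "scene" or "top" or "wrist"; returns a dict with "frame" (384x512x3 uint8, blue, green, red), "K" (3x3 intrinsics, pixels), "world_to_cam" (4x4, takes a point from world to camera coordinates); the wrist camera has in their place "T_tool_cam" (4x4, takes a point from camera to tool coordinates, whose origin is the TCP and whose axes are the tool frame's). Camera axes: x right, y up, looking along -z (the intrinsics and any distortion apply to the point x, -y, -z); pixel columns grow to the right and rows downward; lengths in m; the calibration is good to about 2 mm. A picture is of the moment at which its call begins: read the wrist's pose just before it. There is no depth.
- manip.finish_job(): hands the job in, once; it reports no verdict.
The state is a dict: "time_s": time; "joint_positions": joint angles; "joint_velocities": joint speeds; "joint_efforts": joint torques, N m; "ee_pos": TCP position; "tool_rot": TCP orientation; "contact_force": force on the tool from outside, world axes, zero at the start; "ft_torque": the same for the moment, N m; "width": finger opening in m.
Only numpy, scipy, OpenCV 4.12 (cv2) and the standard library are available. Lean on these libraries where they do the work, as an engineer would, in place of code of your own. Each camera call takes 0.05 s, during which the arm holds its last target.

TASK

Press the release button so the lid of the die case pops up, take hold of the half-open lid and steady it until it is still, then swing it gently right back to its stop; do not let it fall. Then take the broad cup-headed die out of the case without dropping it, seat its tapered shank in the leaning holder and press or tap it until the sleeve is fully home and the flange sits flat on it, and let go. Leave the pointed die, the bottle, the rule die and the mallet where they are.

Things in the scene. Friction and masses are not known exactly. Their poses are not given: they have to be found in the camera images.
- case: Tool case, dark steel base 120 (x) by 180 (y) by 45 mm high, fixed; case and holder may swap sides of the bench. Origin: centre of its underside, z up; its front with the button faces its -x, the hinge runs along its rear (+x) top edge. Closed, with its lid, it is 98 mm high.
- rack_mid (a point): Middle of the top face of the wooden rack board inside the case, at (5, 0, 42) mm in the case frame. The board leans 30 degrees: its normal is (-0.5, 0, 0.866) in the case frame. Its two holes have their mouths 35 mm to either side along the case's y; each die stands in one of them, either way round.
- lid (a joint): Deep hood-shaped grey lid 120 by 180 by 53 mm, 0.3 kg; opening angle in rad: 0 latched shut, grows as its front swings up, 1.45 at its stop. Once released, a sprung plunger lifts it to about 0.42 and it rests there. Beyond about 1.0 its own weight carries it open to the stop, below that it falls back on the plunger.
- lid_knob (a point): Centre of the black ball knob, 22 mm across, on a 9 mm stem on the lid's top near the front, 29 mm off the lid's top face; moves with the lid. With the lid closed it is at (-35, 0, 127) mm in the case frame. It can be pinched from above along the case's y and swivels in the grip.
- lid_hinge (a point): Point on the hinge axis at mid width, at (60, 0, 45) mm in the case frame; the axis runs along the case's y.
- release (a joint): Travel of the release button in m: 0 out, 0.006 fully in; about 5 N presses it fully in, the latch lets go by 0.004.
- release_top (a point): Centre of the outer face of the round steel release button, 24 mm across, low on the case's front. Press along (0.375, 0, -0.927) of the case frame, 22 degrees from vertical. The collar round it is 40 mm across, 10 mm lower than the face. The lid's front wall stands 31 mm behind the middle of the face, up to 98 mm high.
- cup_die: The die to fit: steel, 74 mm long, 0.12 kg. Origin: middle of the flange's underside; z up its axis. Tapered shank 30 mm long below (17 mm across, 11 mm near the tip), flange 25 mm across, 4 thick; round body 20 mm across from z = 4 to 39 mm (grip here, along the case's y); flat cup head 25 mm across up to 44 mm. In the rack it leans 30 degrees to the case's front, flange on the board.
- die_tip (a point): Tip of the cup die's shank, 30 mm under its flange.
- die_top (a point): Middle of the cup die's head, 44 mm above the underside of its flange.
- point_die: The other die, left in the case: same shank and flange, but a slender body 12 mm across ending in a cone 36 mm above the underside of the flange. Origin and axes as for the cup die.
- holder: Grey-painted leaning holder on a dark foot plate 110 by 90 by 12 mm, fixed. Origin: centre of its underside, z up. Its bore's axis leans 30 degrees to its -x: out of the bore along (-0.5, 0, 0.866) of the holder frame. The painted tube is 48 mm across; the steel sleeve in it stands 10 mm proud when up.
- sleeve_mouth (a point): Centre of the mouth of the steel taper sleeve in the holder, 27 mm across outside, 19 inside, 1 mm of play round the shank; the die's flange comes to lie on its rim. Moves with the sleeve; with the sleeve up it is at (-9, 0, 73.7) mm in the holder frame.
- sleeve (a joint): How far the sleeve has been driven down the bore in m: 0 up, 0.006 fully home. It takes a steady 10 N or more along the bore, or taps (more if hurried: it is damped), and it stays where it is left.
- tip_home (a point): Where the tip of the cup die's shank is when the die is fully home, on the bore's axis.
- top_home (a point): Where the middle of the cup die's head is when the die is fully home, on the bore's axis.
- bottle: Bystander: loose white bottle, 44 mm across and 150 mm high, upright between the case and the holder. Origin: centre of its underside.
- rule_die: Bystander: loose dark steel cutting frame, 85 by 60 by 22 mm, at one outer side of the bench. Origin: centre of its underside.
- mallet: Bystander: loose wooden mallet, 250 mm long, head 44 mm high, lying with its head away from the robot at the other outer side of the bench. Origin: underside, near mid length.
Things that resemble listed ones, but are neither listed nor needed, are in the scene too. What is shaped like the case but green or purple is not meant.

How it is judged:
By the outcome, as a careful person would: the job done as asked, in the order asked, and still so for the second after the job is handed in, with the robot touching nothing.
It also fails if it takes over 70 s, if anything falls off the work surface, if the arm or the gripper's body presses on something with over 40 N, if the wrist force passes 120 N, or if a joint passes its speed limit or range.

## Working session

There is one attempt and no reset: what is moved stays moved. The work goes in short steps, Python scripts to look and compute and a tool call to move; the robot and the scene stay as the last step left them, time stands still between calls to the robot, and variables do not carry over. Pictures are saved under pics/ and viewed, and the job is handed in when it is done.

Besides the shell and the picture viewer there is one more tool, called after "Emit:" as name(argument=value, ...) on one line, values as JSON. play_rows: Moves the arm, as the interface text tells. Its arguments: {"type":"object","properties":{"moves":{"type":"array","items":{"type":"array"}}},"required":["moves"]}

```bash
mkdir -p pics; ls; python3 - <<'E'
from station import get_state, optics, manip
import cv2, numpy as np
s=get_state(); print({k:np.round(v,3).tolist() for k,v in s.items()})
for n in ["scene","top","wrist"]:
    c=optics.camera(n); cv2.imwrite(f"pics/a_{n}.png",c["frame"]); print(n,{k:np.round(v,4).tolist() for k,v in c.items() if k!="frame"})
E
```

```text
pics
{'time_s': 0.0, 'joint_positions': [1.211, 0.379, 1.735, 0.0, 1.028, -0.033], 'joint_velocities': [0.0, -0.0, 0.002, -0.0, -0.002, -0.0], 'joint_efforts': [-0.002, -76.377, -43.435, 0.065, 0.043, -0.0], 'ee_pos': [0.225, 0.663, 0.213], 'tool_rot': [0.813, 0.583, -0.0, 0.0], 'contact_force': [-0.37, -0.433, -0.252], 'ft_torque': [-0.02, 0.013, -0.029], 'width': 0.091}
scene {'K': [[404.8128, 0.0, 255.7875], [0.0, 404.8128, 195.8325], [0.0, 0.0, 1.0]], 'world_to_cam': [[-0.0952, 0.9954, 0.0103, 0.0608], [-0.7598, -0.0794, 0.6453, 0.2791], [0.6432, 0.0536, 0.7639, -1.5016], [0.0, 0.0, 0.0, 1.0]]}
top {'K': [[473.9261, 0.0, 261.0335], [0.0, 473.9261, 196.1217], [0.0, 0.0, 1.0]], 'world_to_cam': [[-0.003, -0.9998, -0.0176, 0.0095], [0.9978, -0.0042, 0.0666, -0.4876], [-0.0666, -0.0174, 0.9976, -1.507], [0.0, 0.0, 0.0, 1.0]]}
wrist {'K': [[313.348, 0.0, 260.5099], [0.0, 313.348, 195.0563], [0.0, 0.0, 1.0]], 'T_tool_cam': [[1.0, -0.0018, 0.0008, 0.0002], [-0.0015, -0.9661, -0.2581, -0.0723], [0.0012, 0.2581, -0.9661, -0.1703], [0.0, 0.0, 0.0, 1.0]]}
```

View pics/a_scene.png

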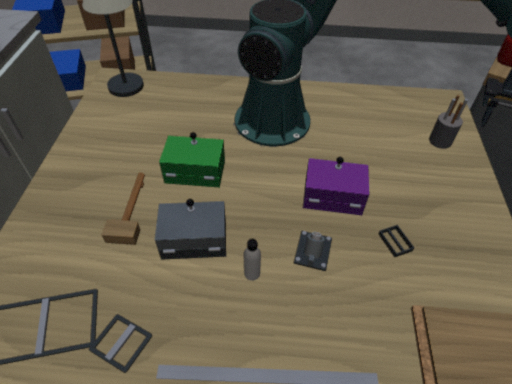

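View pics/a_top.png

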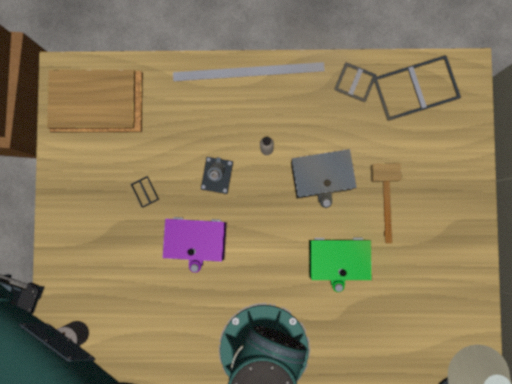

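View pics/a_wrist.png

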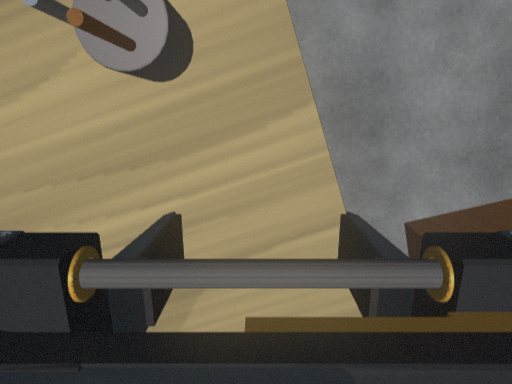

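The candidates are the grey case at top-view (323,175), the purple one at (195,240) and the green one at (340,260). The task means grey, so it's the first. The holder is at (217,175). I'll enlarge both to confirm.

```bash
cat > h.py <<'E'
import numpy as np, cv2
from scipy.spatial.transform import Rotation as R
from station import get_state, optics, manip
def cam(n):
    s=get_state(); c=optics.camera(n)
    if n=="wrist":
        T=np.eye(4);T[:3,:3]=R.from_quat(s["tool_rot"]).as_matrix();T[:3,3]=s["ee_pos"]
        c["c2w"]=T@c["T_tool_cam"]
    else: c["c2w"]=np.linalg.inv(c["world_to_cam"])
    return c
def ray(c,uv):
    K=c["K"];d=np.array([(uv[0]-K[0,2])/K[0,0],-(uv[1]-K[1,2])/K[1,1],-1.])
    return c["c2w"][:3,3],c["c2w"][:3,:3]@d
def onz(c,uv,z):
    o,d=ray(c,uv);return o+d*(z-o[2])/d[2]
def proj(c,p):
    q=np.linalg.inv(c["c2w"])@np.append(p,1);K=c["K"]
    return np.array([K[0,0]*q[0]/-q[2]+K[0,2],K[1,2]-K[1,1]*q[1]/-q[2]])
def tri(l):
    A=0;b=0
    for c,uv in l:
        o,d=ray(c,uv);d=d/np.linalg.norm(d);M=np.eye(3)-np.outer(d,d);A=A+M;b=b+M@o
    p=np.linalg.solve(A,b);return p
def crop(f,x0,y0,x1,y1,k,name): cv2.imwrite("pics/"+name,cv2.resize(f[y0:y1,x0:x1],None,fx=k,fy=k,interpolation=cv2.INTER_CUBIC))
def st():
    s=get_state();print("t",round(s["time_s"],2),"p",np.round(s["ee_pos"],4),"q",np.round(s["tool_rot"],4),"F",np.round(s["contact_force"],1),"w",round(s["width"],4),"j",np.round(s["joint_positions"],2));return s
E
python3 - <<'E'
from h import *
c=cam("top"); crop(c["frame"],180,130,380,220,4,"b_top.png")
d=cam("scene"); crop(d["frame"],140,190,340,280,4,"b_scene.png")
E
```

```text
(no output)
```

View pics/b_top.png

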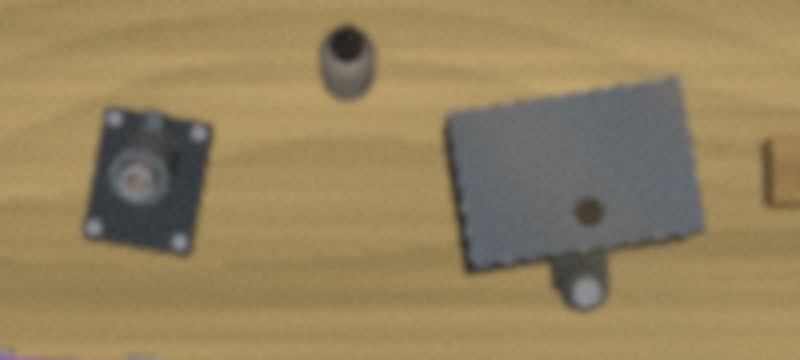

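View pics/b_scene.png

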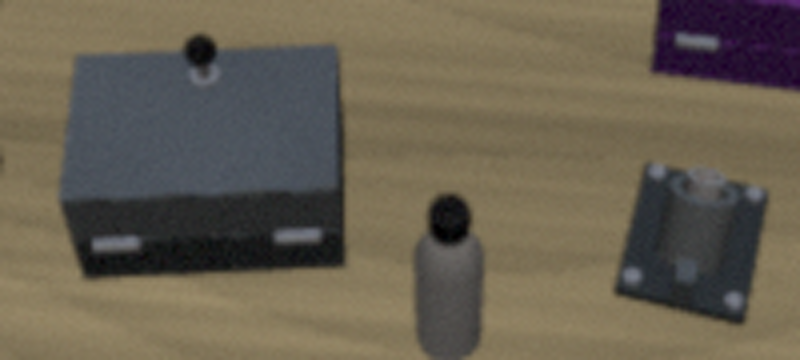

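```bash
python3 - <<'E'
from h import *
c=cam("top"); d=cam("scene")
print("campos",c["c2w"][:3,3],d["c2w"][:3,3])
T=lambda u,v:(180+u/4-.375,130+v/4-.375); S=lambda u,v:(140+u/4-.375,190+v/4-.375)
P=np.array([onz(c,T(*q),.098) for q in [(447,115),(678,80),(703,232),(468,270)]])
print("top corners\n",P.round(4),"c",P.mean(0)); 
for i in range(4): print(np.linalg.norm(P[i]-P[(i+1)%4]).round(4))
Q=np.array([onz(d,S(*q),.098) for q in [(78,57),(338,46),(343,190),(64,198)]])
print("scene corners\n",Q.round(4),Q.mean(0))
k=tri([(c,T(589,211)),(d,S(200,51))]);print("knob",k,proj(c,k),proj(d,k))
for z in (.02,.03,.04,.05): print("btn",z,onz(c,T(586,291),z))
F=np.array([onz(c,T(*q),.012) for q in [(106,108),(213,125),(190,255),(84,238)]]);print("foot\n",F.round(4),F.mean(0))
for i in range(4): print(np.linalg.norm(F[i]-F[(i+1)%4]).round(4))
F=np.array([onz(d,S(*q),.012) for q in [(645,163),(768,188),(745,322),(615,293)]]);print("foot sc\n",F.round(4),F.mean(0))
m=tri([(c,T(140,178)),(d,S(708,182))]);print("mouth",m,onz(c,T(140,178),.0737),onz(d,S(708,182),.0737))
E
```

```text
campos [ 0.38611304 -0.01874882  1.53600184] [1.18360618 0.04215563 0.96625798]
top corners
 [[ 0.5973 -0.0867  0.098 ]
 [ 0.6232 -0.2629  0.098 ]
 [ 0.5068 -0.28    0.098 ]
 [ 0.4786 -0.1018  0.098 ]] c [ 0.55148013 -0.18284888  0.098     ]
0.1781
0.1177
0.1805
0.1196
scene corners
 [[ 0.509  -0.2807  0.098 ]
 [ 0.4808 -0.1043  0.098 ]
 [ 0.5997 -0.0836  0.098 ]
 [ 0.6241 -0.2607  0.098 ]] [ 0.55341381 -0.18235398  0.098     ]
knob [ 0.5201398  -0.18991242  0.12954016] [326.80716655 182.38780602] [189.54774635 202.3725233 ]
btn 0.02 [ 0.46644954 -0.20028446  0.02      ]
btn 0.03 [ 0.46591961 -0.19908699  0.03      ]
btn 0.04 [ 0.46538969 -0.19788953  0.04      ]
btn 0.05 [ 0.46485977 -0.19669207  0.05      ]
foot
 [[0.6172 0.1858 0.012 ]
 [0.6028 0.0988 0.012 ]
 [0.4972 0.1173 0.012 ]
 [0.5114 0.2032 0.012 ]] [0.55715477 0.15128585 0.012     ]
0.0882
0.1072
0.087
0.1072
foot sc
 [[0.4964 0.1169 0.012 ]
 [0.5092 0.2047 0.012 ]
 [0.6198 0.1866 0.012 ]
 [0.6063 0.0991 0.012 ]] [0.55794456 0.15182297 0.012     ]
mouth [0.55281867 0.1524617  0.07460969] [0.55287892 0.15081798 0.0737    ] [0.55205216 0.1543272  0.0737    ]
```

```bash
cat >> h.py <<'E'
def frame(o,yaw): T=np.eye(4);T[:3,:3]=R.from_euler('z',yaw).as_matrix();T[:3,3]=o;return T
def rest(target,Rt=None):
    "remaining shift (tool axes) then turn; translation first"
    s=get_state();R0=R.from_quat(s["tool_rot"]);sh=R0.inv().apply(np.array(target)-s["ee_pos"])
    print("shift",sh.round(4),"|",np.linalg.norm(sh).round(4),end=" ")
    if Rt is not None:
        rv=(R0.inv()*R.from_matrix(Rt)).as_rotvec();print("turn",rv.round(4),"|",np.linalg.norm(rv).round(3),"rows",np.ceil(np.linalg.norm(rv)/.15))
    else: print()
def toolR(T,zdir,sgn=1):
    z=np.array(zdir,float);z/=np.linalg.norm(z);x=np.array([0,sgn,0.]);return T[:3,:3]@np.array([x,np.cross(z,x),z]).T
CASE=frame([.5524,-.1826,0],.150)
HOLD=frame([.5575,.1515,0],-.163)
E
python3 - <<'E'
from h import *
c=cam("top");f=c["frame"].astype(int)
m=((f[...,1]>1.6*f[...,2])&(f[...,1]>1.6*f[...,0])).astype(np.uint8)
n,l,s,ce=cv2.connectedComponentsWithStats(m);i=1+s[1:,4].argmax();print(s[i])
pts=np.argwhere(l==i)[:,::-1].astype(np.float32);b=cv2.boxPoints(cv2.minAreaRect(pts));
for p in b: print(p,onz(c,p,.098).round(4))
print("bottle",onz(c,(266.5,140.5),.15))
m=((f[...,2]>1.6*f[...,1])&(f[...,0]>1.3*f[...,1])).astype(np.uint8)
n,l,s,ce=cv2.connectedComponentsWithStats(m);i=1+s[1:,4].argmax()
b=cv2.boxPoints(cv2.minAreaRect(np.argwhere(l==i)[:,::-1].astype(np.float32)))
for p in b: print("purple",p,onz(c,p,.098).round(4))
st()
Rt=toolR(CASE,(.375,0,-.927),1)
B=(CASE@[-.0885,-.001,.04,1])[:3]; print("B",B)
rest([B[0]-.03,B[1],.214],Rt)
rest([B[0]-.03,B[1],.214],toolR(CASE,(.375,0,-.927),-1))
E
```

```text
[ 310  240   61   51 2471]
[310. 240.] [ 0.3488 -0.141   0.098 ]
[370. 240.] [ 0.3484 -0.3214  0.098 ]
[370. 290.] [ 0.1995 -0.3186  0.098 ]
[310. 290.] [ 0.1996 -0.1396  0.098 ]
bottle [ 0.64327002 -0.01120479  0.15      ]
purple [161.82745 267.5885 ] [0.2669 0.3069 0.098 ]
purple [165.13275 218.00885] [0.4166 0.2984 0.098 ]
purple [225.19913 222.01328] [0.4039 0.1153 0.098 ]
purple [221.89383 271.59293] [0.2547 0.125  0.098 ]
t 0.4 p [0.2247 0.6629 0.2138] q [ 8.127e-01  5.827e-01 -1.000e-04  1.000e-04] F [-0.3  0.3  0.2] w 0.0908 j [ 1.21  0.38  1.73 -0.    1.03 -0.03]
B [ 0.4650432  -0.19681405  0.04      ]
shift [-0.7467  0.4752 -0.    ] | 0.8851 turn [-0.3771  0.0918 -0.4708] | 0.61 rows 5.0
shift [-0.7467  0.4752 -0.    ] | 0.8851 turn [0.1242 0.5102 2.6217] | 2.674 rows 18.0
```

Emit:
play_rows(moves=[[1, [-0.0415, 0.0264, 0], [0, 0, 0]], [1, [-0.0415, 0.0264, 0], [0, 0, 0]], [1, [-0.0415, 0.0264, 0], [0, 0, 0]], [1, [-0.0415, 0.0264, 0], [0, 0, 0]], [1, [-0.0415, 0.0264, 0], [0, 0, 0]], [1, [-0.0415, 0.0264, 0], [0, 0, 0]], [1, [-0.0415, 0.0264, 0], [0, 0, 0]], [1, [-0.0415, 0.0264, 0], [0, 0, 0]], [1, [-0.0415, 0.0264, 0], [0, 0, 0]], [1, [-0.0415, 0.0264, 0], [0, 0, 0]], [1, [-0.0415, 0.0264, 0], [0, 0, 0]], [1, [-0.0415, 0.0264, 0], [0, 0, 0]], [1, [-0.0415, 0.0264, 0], [0, 0, 0]], [1, [-0.0415, 0.0264, 0], [0, 0, 0]], [1, [-0.0415, 0.0264, 0], [0, 0, 0]], [1, [-0.0415, 0.0264, 0], [0, 0, 0]], [1, [-0.0415, 0.0264, 0], [0, 0, 0]]])

```text
time_s: 2.1
ee_pos: [0.4254, -0.1605, 0.2154]
tool_rot: [0.81, 0.586, 0.006, 0.002]
contact_force: [1.6, 0.0, 0.1]
width: 0.0003
```

```bash
python3 - <<'E'
from h import *
st()
Rt=toolR(CASE,(.375,0,-.927),1)
rest([.435,-.2,.16],Rt)
E
```

```text
t 2.1 p [ 0.4254 -0.1605  0.2154] q [0.8103 0.5859 0.006  0.0024] F [1.6 0.  0.1] w 0.0003 j [-0.42 -0.03  2.22  0.01  0.94 -1.67]
shift [-0.0349  0.0209  0.0554] | 0.0688 turn [-0.365   0.0858 -0.4635] | 0.596 rows 4.0
```

Emit:
play_rows(moves=[[1, [-0.007, 0.004, 0], [-0.073, 0.0172, -0.0927]], [1, [0, 0, 0], [-0.073, 0.0172, -0.0927]], [1, [0, 0, 0], [-0.073, 0.0172, -0.0927]], [1, [0, 0, 0], [-0.073, 0.0172, -0.0927]], [1, [0, 0, 0], [-0.073, 0.0172, -0.0927]], [1, [0, 0, 0], [0, 0, 0]]])

```text
time_s: 2.7
ee_pos: [0.4288, -0.1759, 0.2165]
tool_rot: [0.638, 0.745, 0.146, 0.13]
contact_force: [-0.9, -0.4, -0.2]
width: 0.0004
```

```bash
python3 - <<'E'
from h import *
st()
Rt=toolR(CASE,(.375,0,-.927),1)
rest([.435,-.2,.16],Rt)
c=cam("wrist");cv2.imwrite("pics/c_wrist.png",c["frame"])
E
```

```text
t 2.7 p [ 0.4288 -0.1759  0.2165] q [0.6383 0.7447 0.1455 0.1298] F [-0.9 -0.4 -0.2] w 0.0004 j [-0.59 -0.14  2.36  0.42  0.66 -2.61]
shift [-0.0243 -0.0194  0.0534] | 0.0617 turn [0.0081 0.0062 0.0048] | 0.011 rows 1.0
```

View pics/c_wrist.png

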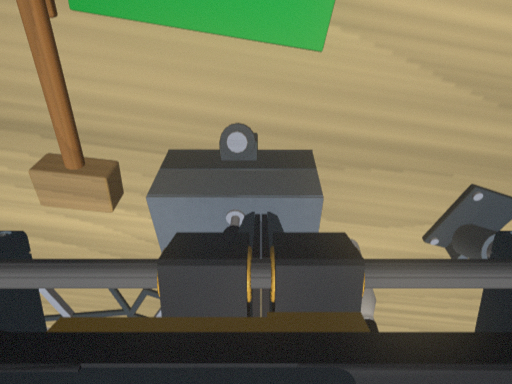

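```bash
python3 - <<'E'
from h import *
c=cam("wrist");t=cam("top")
crop(c["frame"],190,100,290,170,7,"d.png")
def blob(c,x0,y0,x1,y1,th):
    g=cv2.cvtColor(c["frame"],cv2.COLOR_BGR2GRAY)[y0:y1,x0:x1];m=(g>th).astype(np.uint8)
    n,l,s,ce=cv2.connectedComponentsWithStats(m);i=1+s[1:,4].argmax();return ce[i]+[x0,y0],s[i]
b,s=blob(c,222,130,252,155,130);print(b,s)
p=tri([(c,b),(t,(326.1,202.4))]);print(p,proj(c,p),proj(t,p), np.linalg.inv(CASE)@np.append(p,1))
for z in (.03,.04,.05): print(z,(np.linalg.inv(CASE)@np.append(onz(c,b,z),1)).round(4))
# lid front top edge corners in wrist
for q in [(169,150),(313,150),(319,195),(150,195)]: print(q,(np.linalg.inv(CASE)@np.append(onz(c,q,.045 if q[1]==150 else .098),1)).round(4))
E
```

```text
[236.63291139 141.85443038] [  5   2  20  21 316]
[ 0.46570583 -0.19873867  0.0328589 ] [236.70003702 141.84636492] [326.12334736 202.39463652] [-0.08813242 -0.00300204  0.0328589   1.        ]
0.03 [-0.0866 -0.0033  0.03    1.    ]
0.04 [-0.0919 -0.0024  0.04    1.    ]
0.05 [-0.0971 -0.0015  0.05    1.    ]
(169, 150) [-0.0844 -0.0764  0.045   1.    ]
(313, 150) [-0.0848  0.0808  0.045   1.    ]
(319, 195) [-0.0636  0.0822  0.098   1.    ]
(150, 195) [-0.063  -0.0866  0.098   1.    ]
```

View pics/d.png

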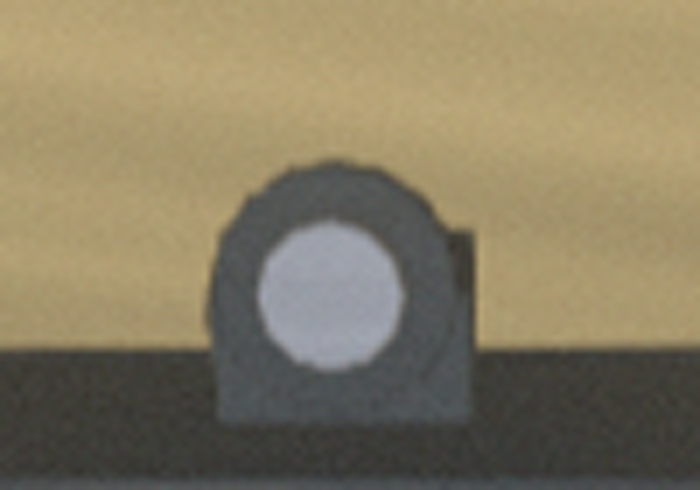

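```bash
sed -i 's/^CASE=.*/CASE=frame([.5528,-.1851,0],.150)/' h.py; python3 - <<'E'
from h import *
Rt=toolR(CASE,(.375,0,-.927),1)
B=np.array([.4657,-.1987,.034]); z=Rt[:,2]
rest(B-.03*z,Rt); rest(B,Rt)
E
```

```text
shift [-0.0268 -0.04    0.1518] | 0.1592 turn [ 0.006   0.0068 -0.0007] | 0.009 rows 1.0
shift [-0.0266 -0.0402  0.1818] | 0.188 turn [ 0.006   0.0068 -0.0007] | 0.009 rows 1.0
```

Emit:
play_rows(moves=[[1, [-0.0067, -0.01, 0.038], [0.006, 0.007, 0]], [1, [-0.0067, -0.01, 0.038], [0, 0, 0]], [1, [-0.0067, -0.01, 0.038], [0, 0, 0]], [1, [-0.0067, -0.01, 0.038], [0, 0, 0]], [1, [0, 0, 0.003], [0, 0, 0]], [1, [0, 0, 0], [0, 0, 0]]])

```text
time_s: 3.45
ee_pos: [0.4619, -0.201, 0.057]
tool_rot: [0.645, 0.74, 0.144, 0.124]
contact_force: [-0.4, -1.1, 0.3]
width: 0.0002
```

```bash
python3 - <<'E'
from h import *
st()
Rt=toolR(CASE,(.375,0,-.927),1)
B=np.array([.4657,-.1987,.034])
rest(B,Rt)
c=cam("wrist");cv2.imwrite("pics/e_wrist.png",c["frame"])
E
```

```text
t 3.45 p [ 0.4619 -0.201   0.057 ] q [0.6446 0.7404 0.1444 0.1241] F [-0.4 -1.1  0.3] w 0.0002 j [-0.59  0.28  2.33  0.83  0.35 -3.06]
shift [ 0.0017 -0.0049  0.0229] | 0.0234 turn [-0.0013  0.0021 -0.0115] | 0.012 rows 1.0
```

View pics/e_wrist.png

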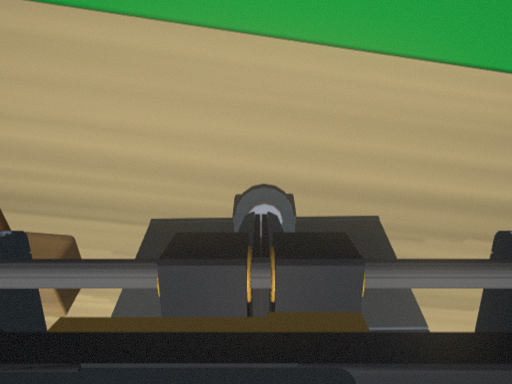

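Emit:
play_rows(moves=[[1, [0.001, -0.002, 0], [0.09, 0, 0]], [1, [0, 0, 0], [0.09, 0, 0]], [1, [0, 0, 0], [0, 0, 0]]])

```text
time_s: 3.8
ee_pos: [0.4627, -0.2, 0.0629]
tool_rot: [0.651, 0.749, 0.096, 0.082]
contact_force: [-0.2, 0.5, 0.5]
width: 0.0004
```

```bash
python3 - <<'E'
from h import *
st()
Rt=toolR(CASE,(.208,0,-.978),1);n=toolR(CASE,(.375,0,-.927),1)[:,2]
B=np.array([.4657,-.1987,.034])
rest(B-.01*n,Rt);rest(B+.006*n,Rt)
E
```

```text
t 3.8 p [ 0.4627 -0.2     0.0629] q [0.6509 0.7486 0.0959 0.0821] F [-0.2  0.5  0.5] w 0.0004 j [-0.54  0.27  2.28  0.4   0.42 -2.6 ]
shift [ 0.0008 -0.0055  0.0189] | 0.0197 turn [ 0.0436  0.0005 -0.0105] | 0.045 rows 1.0
shift [ 0.0009 -0.0034  0.0347] | 0.0349 turn [ 0.0436  0.0005 -0.0105] | 0.045 rows 1.0
```

Emit:
play_rows(moves=[[1, [0.0005, -0.003, 0.009], [0.02, 0, 0]], [1, [0, -0.003, 0.009], [0.02, 0, 0]], [1, [0, 0, 0], [0, 0, 0]]])

```text
time_s: 4.1
ee_pos: [0.4634, -0.1999, 0.0486]
tool_rot: [0.651, 0.751, 0.083, 0.074]
contact_force: [0.4, -0.2, 0.7]
width: 0.0002
```

```bash
python3 - <<'E'
from h import *
st()
n=toolR(CASE,(.375,0,-.927),1)[:,2]
B=np.array([.4657,-.1987,.034])
rest(B);rest(B+.006*n)
E
```

```text
t 4.1 p [ 0.4634 -0.1999  0.0486] q [0.6515 0.7505 0.0832 0.0735] F [ 0.4 -0.2  0.7] w 0.0002 j [-0.53  0.31  2.27  0.35  0.41 -2.54]
shift [ 0.0009 -0.0009  0.0147] | 0.0148 
shift [0.0009 0.0001 0.0207] | 0.0207
```

Emit:
play_rows(moves=[[1, [0, 0, 0.004], [0, 0, 0]], [1, [0, 0, 0.004], [0, 0, 0]], [1, [0, 0, 0.003], [0, 0, 0]], [1, [0, 0, 0.002], [0, 0, 0]]])

```text
time_s: 4.5
ee_pos: [0.4673, -0.1998, 0.0368]
tool_rot: [0.652, 0.75, 0.085, 0.075]
contact_force: [-2.6, 3.4, 19.0]
width: 0.0005
```

Emit:
play_rows(moves=[[1, [0, 0, 0.002], [0, 0, 0]], [1, [0, 0, 0.002], [0, 0, 0]]])

```text
time_s: 4.7
ee_pos: [0.4685, -0.1996, 0.0351]
tool_rot: [0.651, 0.75, 0.086, 0.075]
contact_force: [-44.8, 2.7, 94.4]
width: 0.0004
```

Emit:
play_rows(moves=[[1, [0, 0, 0.002], [0, 0, 0]], [1, [0, 0, 0.002], [0, 0, 0]]])

```text
time_s: 4.9
ee_pos: [0.4686, -0.1996, 0.0352]
tool_rot: [0.65, 0.751, 0.087, 0.075]
contact_force: [-45.5, 0.3, 89.7]
width: 0.0005
```

Force is high, so the button has bottomed out. I'll back off along the press axis.

Emit:
play_rows(moves=[[1, [0, -0.002, -0.008], [0, 0, 0]], [1, [0, -0.004, -0.02], [0, 0, 0]], [1, [0, -0.004, -0.02], [0, 0, 0]]])

```text
time_s: 5.2
ee_pos: [0.4469, -0.2024, 0.0799]
tool_rot: [0.65, 0.751, 0.087, 0.073]
contact_force: [0.2, -0.5, 0.3]
width: 0.0005
```

```bash
python3 - <<'E'
from h import *
st()
c=cam("wrist");cv2.imwrite("pics/f_wrist.png",c["frame"])
d=cam("scene"); crop(d["frame"],120,140,300,270,4,"f_scene.png")
E
```

```text
t 5.2 p [ 0.4469 -0.2024  0.0799] q [0.6505 0.751  0.0869 0.0735] F [ 0.2 -0.5  0.3] w 0.0005 j [-0.55  0.22  2.3   0.33  0.47 -2.55]
```

View pics/f_scene.png

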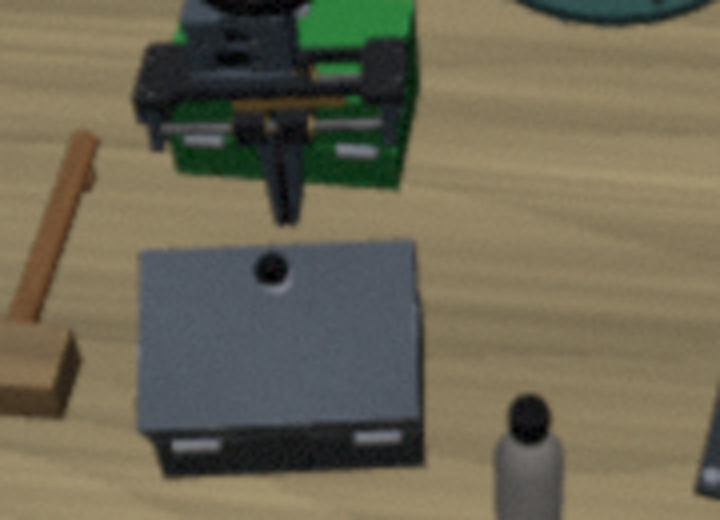

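View pics/f_wrist.png

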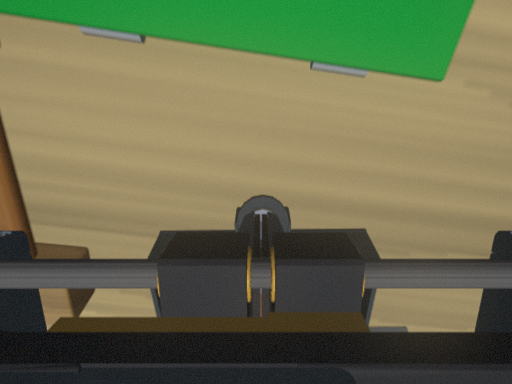

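Scene view: the lid has popped, with its knob now at crop (272,268). I'll raise, go vertical and measure the knob.

Emit:
play_rows(moves=[[0.5, [0, 0, -0.045], [0, 0, 0]], [0.5, [0, 0, -0.045], [0.06, 0, 0]], [0.5, [0, 0, -0.045], [0.06, 0, 0]], [0.5, [0, 0, -0.045], [0.06, 0, 0]], [0.5, [0, 0, 0], [0.055, 0, 0]], [0.5, [0, 0, 0], [0, 0, 0]]])

```text
time_s: 5.9
ee_pos: [0.4133, -0.2074, 0.2587]
tool_rot: [0.655, 0.755, -0.005, -0.009]
contact_force: [0.4, 0.2, -0.0]
width: 0.0446
```

```bash
python3 - <<'E'
from h import *
st()
c=cam("wrist");cv2.imwrite("pics/g_wrist.png",c["frame"])
d=cam("scene"); crop(d["frame"],140,170,260,260,6,"g_scene.png")
t=cam("top"); crop(t["frame"],270,130,370,220,6,"g_top.png")
print(proj(d,(CASE@[.0067,0,.1586,1])[:3]),proj(t,(CASE@[.0067,0,.1586,1])[:3]))
E
```

```text
t 5.9 p [ 0.4133 -0.2074  0.2587] q [ 0.6554  0.7552 -0.0049 -0.0086] F [ 0.4  0.2 -0. ] w 0.0446 j [-0.51 -0.06  2.16 -0.01  1.06 -2.22]
[187.39815075 207.21583225] [325.84845634 168.03815878]
```

View pics/g_scene.png

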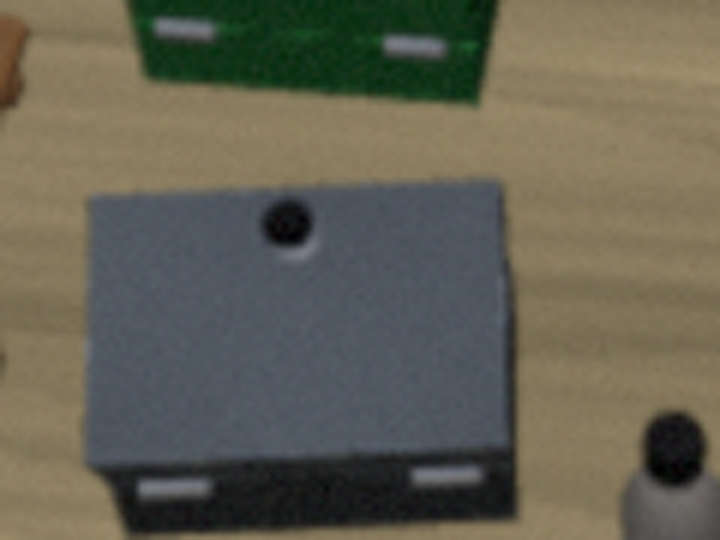

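View pics/g_wrist.png

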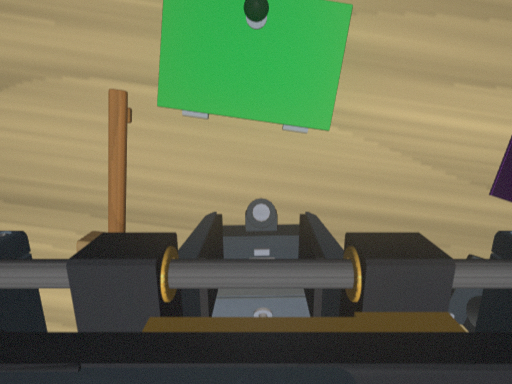

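View pics/g_top.png

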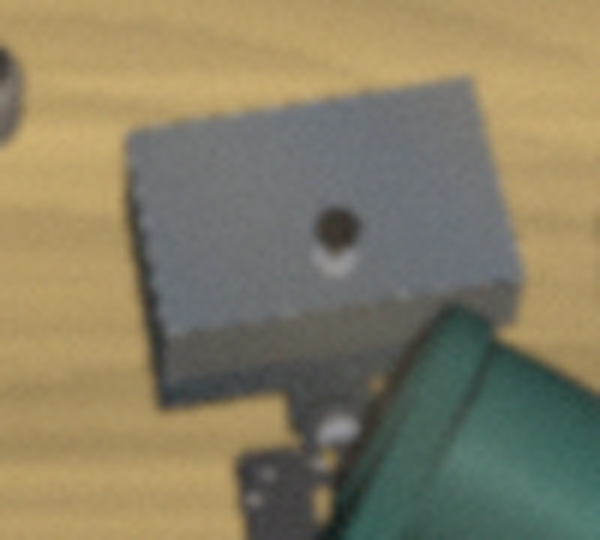

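```bash
python3 - <<'E'
from h import *
Rt=toolR(CASE,(0,0,-1),1);k=(CASE@[.0067,0,.1586,1])[:3]
print(k);rest(k+[0,-.0005,.09],Rt);rest(k+[0,0,-.019],Rt)
E
```

```text
[ 0.55942477 -0.18409876  0.1586    ]
shift [0.0016 0.1492 0.006 ] | 0.1493 turn [-0.0186 -0.0083 -0.0094] | 0.022 rows 1.0
shift [0.0012 0.1513 0.115 ] | 0.19 turn [-0.0186 -0.0083 -0.0094] | 0.022 rows 1.0
```

Emit:
play_rows(moves=[[0.3, [0, 0.037, 0.001], [-0.018, -0.008, -0.009]], [0.3, [0, 0.037, 0.001], [0, 0, 0]], [0.3, [0, 0.037, 0.001], [0, 0, 0]], [0.3, [0, 0.037, 0], [0, 0, 0]], [0.3, [0, 0, 0.02], [0, 0, 0]], [0.3, [0, 0, 0], [0, 0, 0]]])

```text
time_s: 6.65
ee_pos: [0.5597, -0.183, 0.2234]
tool_rot: [0.653, 0.758, 0.002, -0.004]
contact_force: [-1.5, 0.1, -0.1]
width: 0.0638
```

```bash
python3 - <<'E'
from h import *
st()
Rt=toolR(CASE,(0,0,-1),1);k=(CASE@[.0067,0,.1586,1])[:3]
rest(k+[0,0,-.019],Rt)
c=cam("wrist");cv2.imwrite("pics/i_wrist.png",c["frame"]);print(proj(c,k))
E
```

```text
t 6.65 p [ 0.5597 -0.183   0.2234] q [ 0.6528  0.7575  0.002  -0.0044] F [-1.5  0.1 -0.1] w 0.0638 j [-0.36  0.2   1.95  0.01  1.   -2.08]
shift [-0.0018 -0.0002  0.0838] | 0.0838 turn [-0.0027 -0.0092 -0.0018] | 0.01 rows 1.0
[258.65180321 206.60163098]
```

View pics/i_wrist.png

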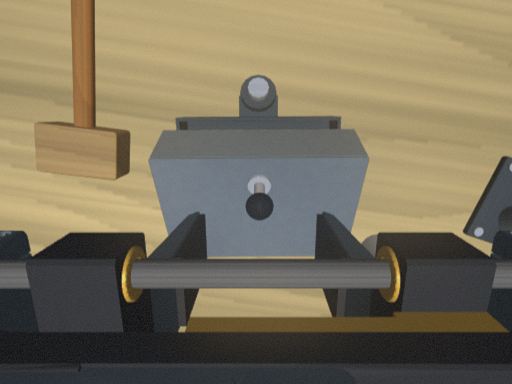

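Wrist view: the knob is at (259,206) and predicted at (258.7,206.6), so they agree. Descending now.

Emit:
play_rows(moves=[[0.3, [-0.0018, 0, 0.03], [0, 0, 0]], [0.3, [0, 0, 0.03], [0, 0, 0]], [0.3, [0, 0, 0.018], [0, 0, 0]], [0.3, [0, 0, 0.004], [0, 0, 0]], [0.3, [0, 0, 0], [0, 0, 0]]])

```text
time_s: 7.2
ee_pos: [0.559, -0.1861, 0.1432]
tool_rot: [0.654, 0.757, 0.004, -0.002]
contact_force: [-0.1, -0.1, 1.4]
width: 0.0635
```

```bash
python3 - <<'E'
from h import *
st()
Rt=toolR(CASE,(0,0,-1),1);k=(CASE@[.0067,0,.1586,1])[:3]
rest(k+[0,0,-.019],Rt)
E
```

```text
t 7.2 p [ 0.559  -0.1861  0.1432] q [ 0.6539  0.7566  0.0037 -0.0023] F [-0.1 -0.1  1.4] w 0.0635 j [-0.36  0.3   1.99  0.01  0.85 -2.09]
shift [0.0019 0.0007 0.0036] | 0.0042 turn [ 0.0026 -0.0084 -0.0046] | 0.01 rows 1.0
```

Emit:
play_rows(moves=[[0.3, [0.0015, 0, 0.003], [0, 0, 0]], [0.6, [0, 0, 0], [0, 0, 0]], [0.75, [0, 0, 0], [0, 0, 0]], [0.85, [0, 0, 0], [0, 0, 0]], [1, [0, 0, 0], [0, 0, 0]], [1, [0, 0, 0], [0, 0, 0]], [1, [0, 0, 0], [0, 0, 0]], [1, [0, 0, 0], [0, 0, 0]]])

```text
time_s: 8.0
ee_pos: [0.5592, -0.1833, 0.144]
tool_rot: [0.654, 0.756, 0.005, -0.002]
contact_force: [1.2, -5.8, 1.1]
width: 0.0202
```

Emit:
play_rows(moves=[[1, [0, 0, 0], [0, 0, 0]], [1, [0, 0, 0], [0, 0, 0]], [1, [0, 0, 0], [0, 0, 0]], [1, [0, 0, 0], [0, 0, 0]], [1, [0, 0, 0], [0, 0, 0]], [1, [0, 0, 0], [0, 0, 0]], [1, [0, 0, 0], [0, 0, 0]]])

```text
time_s: 8.7
ee_pos: [0.5597, -0.1834, 0.1442]
tool_rot: [0.654, 0.756, 0.006, -0.002]
contact_force: [-0.9, 1.3, 0.8]
width: 0.0202
```

```bash
python3 - <<'E'
from h import *
s=st()
Rt=toolR(CASE,(0,0,-1),1);k=s["ee_pos"]-.019*R.from_quat(s["tool_rot"]).as_matrix()[:,2]
print("grasp pt in case",(np.linalg.inv(CASE)@np.append(k,1)).round(4))
k0=np.array([-.095,.082])
R0=R.from_quat(s["tool_rot"])
off=(np.linalg.inv(CASE)@np.append(s["ee_pos"],1))[:3]
prev=None
for i,a in enumerate(np.linspace(.42,1.44,18)):
    x=60e-3+k0[0]*np.cos(a)+k0[1]*np.sin(a); z=.045-k0[0]*np.sin(a)+k0[1]*np.cos(a)
    if prev is not None:
        d=CASE[:3,:3]@np.array([x-prev[0],0,z-prev[1]]);print(round(a,3),R0.inv().apply(d).round(4))
    prev=(x,z)
E
```

```text
t 8.7 p [ 0.5597 -0.1834  0.1442] q [ 0.6544  0.7561  0.0056 -0.0018] F [-0.9  1.3  0.8] w 0.0202 j [-0.36  0.3   1.99  0.02  0.85 -2.09]
grasp pt in case [6.900e-03 5.000e-04 1.632e-01 1.000e+00]
0.48 [ 0.0001  0.0069 -0.0029]
0.54 [ 0.0001  0.0071 -0.0025]
0.6 [ 0.0001  0.0072 -0.0021]
0.66 [ 0.0001  0.0073 -0.0017]
0.72 [ 0.0001  0.0074 -0.0012]
0.78 [ 0.0001  0.0075 -0.0008]
0.84 [ 0.      0.0075 -0.0003]
0.9 [0.     0.0075 0.0001]
0.96 [0.     0.0075 0.0006]
1.02 [0.     0.0075 0.001 ]
1.08 [0.     0.0074 0.0015]
1.14 [0.     0.0073 0.0019]
1.2 [0.     0.0072 0.0024]
1.26 [0.     0.007  0.0028]
1.32 [0.     0.0068 0.0032]
1.38 [0.     0.0066 0.0036]
1.44 [-0.      0.0064  0.004 ]
```

Emit:
play_rows(moves=[[0.6, [0, 0, 0], [0, 0, 0]], [0.6, [0, 0, 0], [0, 0, 0]], [0.6, [0, 0, 0.004], [-0.003, 0, 0]], [0.6, [0, 0, 0.002], [0, 0, 0]], [0.6, [0, 0, 0], [0, 0, 0]]])

```text
time_s: 9.2
ee_pos: [0.5594, -0.1836, 0.1374]
tool_rot: [0.654, 0.756, 0.007, -0.001]
contact_force: [0.0, 0.5, 0.3]
width: 0.0367
```

Emit:
play_rows(moves=[[0.7, [0, 0, -0.002], [0, 0, 0]], [0.8, [0, 0, 0], [0, 0, 0]], [1, [0, 0, 0], [0, 0, 0]], [1, [0, 0, 0], [0, 0, 0]], [1, [0, 0, 0], [0, 0, 0]], [1, [0, 0, 0], [0, 0, 0]], [1, [0, 0, 0], [0, 0, 0]], [1, [0, 0, 0], [0, 0, 0]], [1, [0, 0, 0], [0, 0, 0]], [1, [0, 0, 0], [0, 0, 0]], [1, [0, 0, 0], [0, 0, 0]], [1, [0, 0, 0], [0, 0, 0]], [1, [0, 0, 0], [0, 0, 0]], [1, [0, 0, 0], [0, 0, 0]]])

```text
time_s: 10.6
ee_pos: [0.5592, -0.1834, 0.1393]
tool_rot: [0.654, 0.756, 0.007, -0.001]
contact_force: [-0.4, 0.5, -0.9]
width: 0.0201
```

Emit:
play_rows(moves=[[1, [0, 0.0034, -0.0015], [0, 0, 0]], [1, [0, 0.0034, -0.0015], [0, 0, 0]], [1, [0, 0.0035, -0.0013], [0, 0, 0]], [1, [0, 0.0035, -0.0013], [0, 0, 0]], [1, [0, 0.0036, -0.0011], [0, 0, 0]], [1, [0, 0.0036, -0.001], [0, 0, 0]], [1, [0, 0.0036, -0.0009], [0, 0, 0]], [1, [0, 0.0037, -0.0008], [0, 0, 0]], [1, [0, 0.0037, -0.0006], [0, 0, 0]], [1, [0, 0.0037, -0.0006], [0, 0, 0]]])

```text
time_s: 11.6
ee_pos: [0.5964, -0.1776, 0.1504]
tool_rot: [0.654, 0.756, 0.006, -0.002]
contact_force: [-1.5, 1.0, -4.0]
width: 0.0198
```

```bash
cat >> h.py <<'E'
def arc(step=.03,n=10,amax=1.45):
    s=st();R0=R.from_quat(s["tool_rot"]);g=s["ee_pos"]-.019*R0.as_matrix()[:,2]
    q=(np.linalg.inv(CASE)@np.append(g,1));v=np.array([q[0]-.06,q[2]-.045]);al=np.arctan2(v[1],-v[0]);a=al-np.arctan2(.082,.095)
    print("r",np.linalg.norm(v).round(4),"y",q[1].round(4),"angle",a.round(3))
    p=q[[0,2]]
    for i in range(n):
        a2=min(a+step*(i+1),amax);t=np.array([.06-.095*np.cos(a2)+.082*np.sin(a2),.045+.095*np.sin(a2)+.082*np.cos(a2)])
        d=CASE[:3,:3]@[t[0]-p[0],0,t[1]-p[1]];print(round(a2,3),R0.inv().apply(d).round(4));p=t
E
python3 - <<'E'
from h import *
arc()
E
```

```text
t 11.6 p [ 0.5964 -0.1776  0.1504] q [ 0.6544  0.7562  0.006  -0.0024] F [-1.5  1.  -4. ] w 0.0198 j [-0.33  0.34  1.92  0.02  0.88 -2.06]
r 0.1254 y 0.0007 angle 0.732
0.762 [ 0.      0.0037 -0.0004]
0.792 [ 0.      0.0038 -0.0003]
0.822 [ 0.      0.0038 -0.0002]
0.852 [ 0.      0.0038 -0.0001]
0.882 [0.     0.0038 0.0001]
0.912 [0.     0.0038 0.0002]
0.942 [0.     0.0038 0.0003]
0.972 [0.     0.0037 0.0004]
1.002 [0.     0.0037 0.0005]
1.032 [0.     0.0037 0.0006]
```

Emit:
play_rows(moves=[[1, [0, 0.0037, -0.0004], [0, 0, 0]], [1, [0, 0.0037, -0.0003], [0, 0, 0]], [1, [0, 0.0038, -0.0002], [0, 0, 0]], [1, [0, 0.0038, -0.0001], [0, 0, 0]], [1, [0, 0.0038, 0.0001], [0, 0, 0]], [1, [0, 0.0038, 0.0002], [0, 0, 0]], [1, [0, 0.0038, 0.0003], [0, 0, 0]], [1, [0, 0.0037, 0.0004], [0, 0, 0]], [1, [0, 0.0037, 0.0005], [0, 0, 0]], [1, [0, 0.0037, 0.0006], [0, 0, 0]], [1, [0, 0.0037, 0.0008], [0, 0, 0]]])

```text
time_s: 12.7
ee_pos: [0.6407, -0.1707, 0.1484]
tool_rot: [0.654, 0.756, 0.006, -0.003]
contact_force: [-2.4, 1.5, -0.7]
width: 0.02
```

```bash
python3 - <<'E'
from h import *
arc(n=12)
E
```

```text
t 12.7 p [ 0.6407 -0.1707  0.1484] q [ 0.6544  0.7561  0.006  -0.0029] F [-2.4  1.5 -0.7] w 0.02 j [-0.3   0.4   1.84  0.02  0.9  -2.03]
r 0.1258 y 0.0009 angle 1.091
1.121 [0.     0.0036 0.0012]
1.151 [0.     0.0036 0.001 ]
1.181 [0.     0.0036 0.0012]
1.211 [0.     0.0035 0.0013]
1.241 [0.     0.0035 0.0014]
1.271 [0.     0.0035 0.0015]
1.301 [0.     0.0034 0.0016]
1.331 [-0.      0.0034  0.0017]
1.361 [-0.      0.0033  0.0018]
1.391 [-0.      0.0033  0.0019]
1.421 [-0.      0.0032  0.002 ]
1.45 [-0.      0.0031  0.002 ]
```

Emit:
play_rows(moves=[[1, [0, 0.0036, 0.0011], [0, 0, 0]], [1, [0, 0.0036, 0.001], [0, 0, 0]], [1, [0, 0.0036, 0.0012], [0, 0, 0]], [1, [0, 0.0035, 0.0013], [0, 0, 0]], [1, [0, 0.0035, 0.0014], [0, 0, 0]], [1, [0, 0.0035, 0.0015], [0, 0, 0]], [1, [0, 0.0034, 0.0016], [0, 0, 0]], [1, [0, 0.0034, 0.0017], [0, 0, 0]], [1, [0, 0.0033, 0.0018], [0, 0, 0]], [1, [0, 0.0022, 0.0013], [0, 0, 0]]])

```text
time_s: 13.7
ee_pos: [0.6774, -0.165, 0.1336]
tool_rot: [0.654, 0.756, 0.006, -0.003]
contact_force: [-1.3, 2.5, -0.7]
width: 0.0203
```

```bash
python3 - <<'E'
from h import *
arc(n=5,step=.02,amax=1.5)
E
```

```text
t 13.7 p [ 0.6774 -0.165   0.1336] q [ 0.6543  0.7562  0.0063 -0.0028] F [-1.3  2.5 -0.7] w 0.0203 j [-0.28  0.47  1.77  0.02  0.9  -2.  ]
r 0.1263 y 0.001 angle 1.41
1.43 [-0.      0.0017  0.002 ]
1.45 [-0.      0.0021  0.0014]
1.47 [-0.      0.0021  0.0014]
1.49 [-0.      0.002   0.0015]
1.5 [-0.      0.001   0.0008]
```

Emit:
play_rows(moves=[[1, [0, 0.0017, 0.0017], [0, 0, 0]], [1, [0, 0.0018, 0.0014], [0, 0, 0]], [1, [0, 0.0012, 0.001], [0, 0, 0]], [1, [0, 0, 0], [0, 0, 0]]])

```text
time_s: 14.1
ee_pos: [0.6826, -0.1642, 0.1303]
tool_rot: [0.654, 0.756, 0.006, -0.003]
contact_force: [-3.2, 3.7, 1.8]
width: 0.0202
```

```bash
python3 - <<'E'
from h import *
arc(n=3,step=.02,amax=1.5)
E
```

```text
t 14.1 p [ 0.6826 -0.1642  0.1303] q [ 0.6542  0.7563  0.006  -0.0031] F [-3.2  3.7  1.8] w 0.0202 j [-0.27  0.48  1.76  0.02  0.9  -2.  ]
r 0.1263 y 0.001 angle 1.459
1.479 [-0.      0.0016  0.0021]
1.499 [-0.      0.002   0.0015]
1.5 [-0.      0.0001  0.0001]
```

Emit:
play_rows(moves=[[1, [0, 0.0005, 0.0005], [0, 0, 0]], [0.85, [0, 0, 0], [0, 0, 0]], [0.6, [0, 0, 0], [0, 0, 0]], [0.5, [0, 0, 0], [0, 0, 0]], [0.4, [0, 0, -0.02], [0, 0, 0]], [0.4, [0, 0, -0.03], [0, 0, 0]], [0.4, [0, 0, -0.04], [0, 0, 0]], [0.4, [0, 0, -0.04], [0, 0, 0]], [0.4, [0, -0.02, -0.02], [0, 0, 0]], [0.4, [0, -0.04, 0], [0, 0, 0]], [0.4, [0, -0.04, 0], [0, 0, 0]], [0.4, [0, -0.04, 0], [0, 0, 0]], [0.4, [0, -0.03, 0], [0, 0, 0]], [0.4, [0, 0, 0], [0, 0, 0]]])

```text
time_s: 15.5
ee_pos: [0.5109, -0.1936, 0.2996]
tool_rot: [0.654, 0.757, 0.007, 0.004]
contact_force: [1.0, 0.5, -0.0]
width: 0.0546
```

```bash
python3 - <<'E'
from h import *
st()
c=cam("wrist");cv2.imwrite("pics/k_wrist.png",c["frame"])
d=cam("scene"); crop(d["frame"],120,130,300,270,4,"k_scene.png")
t=cam("top"); crop(t["frame"],270,120,380,220,6,"k_top.png")
E
```

```text
t 15.5 p [ 0.5109 -0.1936  0.2996] q [0.6538 0.7566 0.007  0.0042] F [ 1.   0.5 -0. ] w 0.0546 j [-0.41  0.03  1.99  0.01  1.11 -2.13]
```

View pics/k_wrist.png

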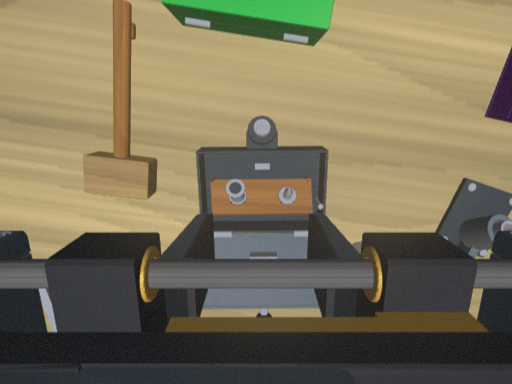

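View pics/k_scene.png

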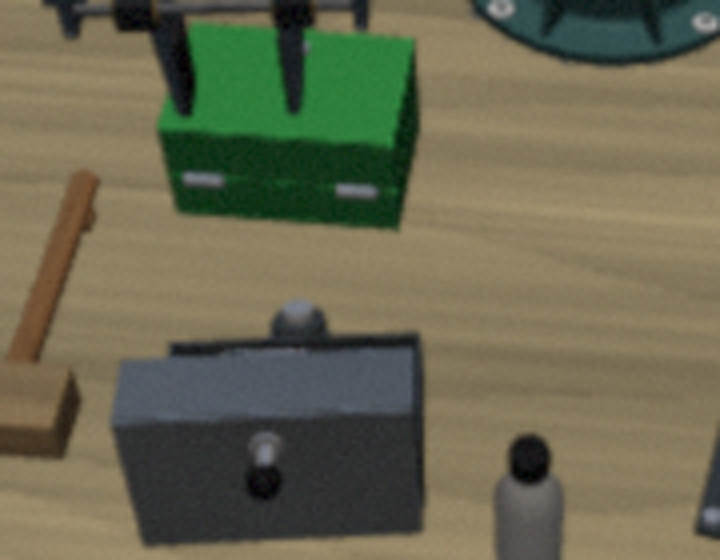

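View pics/k_top.png

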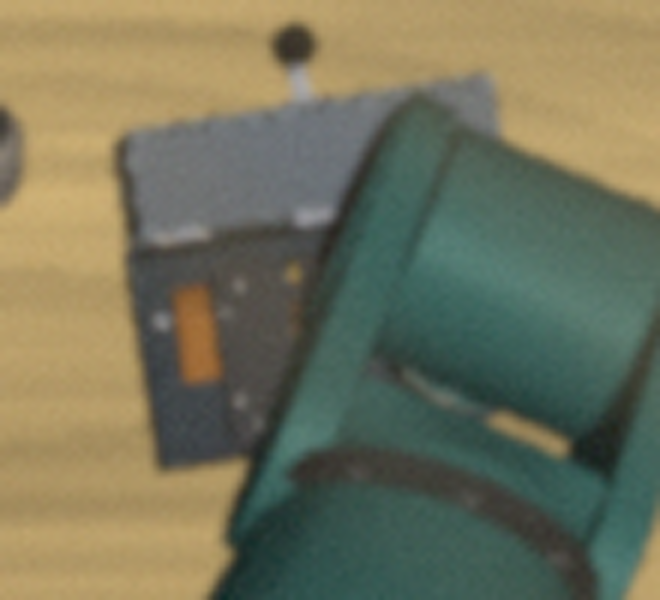

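```bash
python3 - <<'E'
from h import *
c=cam("wrist");crop(c["frame"],190,140,340,240,5,"l.png")
a=np.array([-.5,0,.866])
for y in(-.035,.035):
    m=np.array([.005,y,.042]); print([proj(c,(CASE@np.append(m+a*h,1))[:3]).round(1) for h in (0,.036,.044)])
E
```

```text
[array([237.3, 193.9]), array([235.3, 187. ]), array([234.9, 185.3])]
[array([286.8, 193.7]), array([289.1, 186.9]), array([289.7, 185.2])]
```

View pics/l.png

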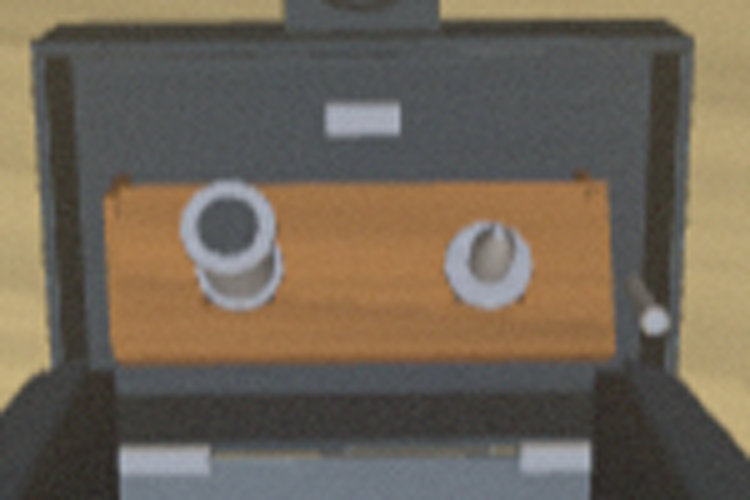

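Candidates in the rack: left (235,187) has a wide cupped head, which is the cup die. Right (287,190) is slender and conical, which is the point die. The cup die is at case y=−35.

```bash
cat >> h.py <<'E'
A=np.array([-.5,0,.866])
def tcp_case(h,tilt,y=-.035):
    Rt=toolR(CASE,(np.sin(tilt),0,-np.cos(tilt)),1)
    p=(CASE@np.append(np.array([.005,y,.042])+A*h,1))[:3]
    return p+.019*Rt[:,2],Rt
E
python3 - <<'E'
from h import *
p,Rt=tcp_case(.028+.08,.35);print(p);rest(p,Rt)
E
```

```text
[ 0.51602245 -0.22605586  0.11767992]
shift [-0.0331 -0.0061  0.1811] | 0.1842 turn [-0.3336 -0.0025 -0.0037] | 0.334 rows 3.0
```

Emit:
play_rows(moves=[[0.5, [-0.01, 0, 0.03], [-0.111, 0, 0]], [0.5, [-0.01, 0, 0.03], [-0.111, 0, 0]], [0.5, [-0.01, 0, 0.02], [-0.111, 0, 0]], [0.5, [0, 0, 0], [0, 0, 0]]])

```text
time_s: 16.1
ee_pos: [0.5333, -0.2226, 0.2193]
tool_rot: [0.642, 0.745, 0.136, 0.118]
contact_force: [0.8, -0.2, 1.2]
width: 0.0453
```

```bash
python3 - <<'E'
from h import *
st();p,Rt=tcp_case(.028+.08,.35);rest(p,Rt)
E
```

```text
t 16.1 p [ 0.5333 -0.2226  0.2193] q [0.6419 0.7453 0.1362 0.1179] F [ 0.8 -0.2  1.2] w 0.0453 j [-0.54  0.07  2.14  0.37  0.67 -2.52]
shift [-0.0008 -0.0525  0.0888] | 0.1032 turn [ 0.0124  0.0013 -0.0011] | 0.012 rows 1.0
```

Emit:
play_rows(moves=[[0.5, [0, -0.0175, 0.0295], [0.006, 0, 0]], [0.5, [0, -0.0175, 0.0295], [0.006, 0, 0]], [0.5, [0, -0.0175, 0.0295], [0, 0, 0]], [0.5, [0, 0, 0], [0, 0, 0]]])

```text
time_s: 16.5
ee_pos: [0.5201, -0.2258, 0.1194]
tool_rot: [0.642, 0.747, 0.13, 0.112]
contact_force: [-0.3, 0.4, 0.3]
width: 0.0458
```

```bash
python3 - <<'E'
from h import *
st();p,Rt=tcp_case(.028+.0,.35);rest(p,Rt)
c=cam("wrist");cv2.imwrite("pics/m_wrist.png",c["frame"]);print([proj(c,(CASE@np.append(np.array([.005,-.035,.042])+A*h,1))[:3]) for h in (0,.044)])
E
```

```text
t 16.5 p [ 0.5201 -0.2258  0.1194] q [0.6418 0.7474 0.1303 0.1119] F [-0.3  0.4  0.3] w 0.0458 j [-0.56  0.23  2.19  0.48  0.5  -2.67]
shift [0.0003 0.0098 0.0789] | 0.0795 turn [-0.0047 -0.0005  0.0017] | 0.005 rows 1.0
[array([260.84278262, 215.67551336]), array([260.97227493, 224.63278941])]
```

View pics/m_wrist.png

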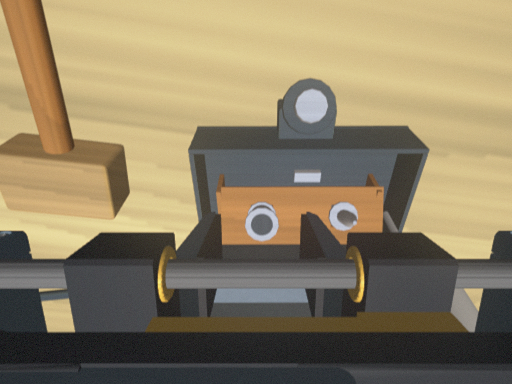

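Die head at (261,224) as predicted, centred between the fingers.

Emit:
play_rows(moves=[[0.5, [0, 0.0025, 0.02], [0, 0, 0]], [0.5, [0, 0.0025, 0.02], [0, 0, 0]], [0.5, [0, 0.0025, 0.018], [0, 0, 0]], [0.5, [0, 0.0015, 0.011], [0, 0, 0]], [0.5, [0, 0, 0], [0, 0, 0]]])

```text
time_s: 17.05
ee_pos: [0.5659, -0.2234, 0.0706]
tool_rot: [0.639, 0.748, 0.133, 0.118]
contact_force: [-0.7, 1.0, -1.4]
width: 0.0459
```

```bash
python3 - <<'E'
from h import *
st();p,Rt=tcp_case(.028+.0,.35);rest(p,Rt)
E
```

```text
t 17.05 p [ 0.5659 -0.2234  0.0706] q [0.639  0.7485 0.1327 0.1178] F [-0.7  1.  -1.4] w 0.0459 j [-0.51  0.37  2.13  0.56  0.41 -2.73]
shift [ 0.005  -0.0168  0.0174] | 0.0247 turn [0.0068 0.0042 0.0082] | 0.011 rows 1.0
```

Emit:
play_rows(moves=[[0.5, [0.002, -0.006, 0.002], [0, 0, 0]], [0.5, [0.002, -0.006, 0.003], [0, 0, 0]], [0.5, [0, -0.004, 0.004], [0, 0, 0]], [0.5, [0, 0, 0], [0, 0, 0]]])

```text
time_s: 17.45
ee_pos: [0.5539, -0.2216, 0.0592]
tool_rot: [0.638, 0.749, 0.133, 0.119]
contact_force: [-0.4, 0.4, -0.7]
width: 0.0455
```

```bash
python3 - <<'E'
from h import *
st();p,Rt=tcp_case(.028+.0,.35);rest(p,Rt)
E
```

```text
t 17.45 p [ 0.5539 -0.2216  0.0592] q [0.6384 0.7486 0.1334 0.1193] F [-0.4  0.4 -0.7] w 0.0455 j [-0.52  0.38  2.15  0.61  0.38 -2.79]
shift [ 0.0014 -0.0021  0.0108] | 0.011 turn [0.0098 0.0054 0.0096] | 0.015 rows 1.0
```

Emit:
play_rows(moves=[[0.5, [0.0007, -0.001, 0.004], [0.005, 0.003, 0.005]], [0.5, [0, 0, 0.004], [0.005, 0.002, 0.004]], [0.5, [0, 0, 0.002], [0, 0, 0]], [0.5, [0, 0, 0], [0, 0, 0]]])

```text
time_s: 17.85
ee_pos: [0.5564, -0.2209, 0.0489]
tool_rot: [0.643, 0.746, 0.132, 0.113]
contact_force: [0.1, 0.5, -0.1]
width: 0.0456
```

```bash
python3 - <<'E'
from h import *
st();p,Rt=tcp_case(.028+.0,.35);rest(p,Rt)
E
```

```text
t 17.85 p [ 0.5564 -0.2209  0.0489] q [0.6426 0.7463 0.1316 0.1132] F [ 0.1  0.5 -0.1] w 0.0456 j [-0.51  0.4   2.14  0.6   0.38 -2.77]
shift [ 0.0009 -0.0009  0.0002] | 0.0013 turn [-0.0011  0.0001 -0.001 ] | 0.001 rows 1.0
```

Perfectly placed. Closing.

Emit:
play_rows(moves=[[0.65, [0.0008, -0.0005, 0], [0, 0, 0]], [0.75, [0, 0, 0], [0, 0, 0]], [0.85, [0, 0, 0], [0, 0, 0]], [1, [0, 0, 0], [0, 0, 0]], [1, [0, 0, 0], [0, 0, 0]], [1, [0, 0, 0], [0, 0, 0]]])

```text
time_s: 18.45
ee_pos: [0.5558, -0.2199, 0.0487]
tool_rot: [0.642, 0.746, 0.132, 0.113]
contact_force: [-0.7, -0.2, -0.5]
width: 0.023
```

```bash
python3 - <<'E'
from h import *
s=st();p,Rt=tcp_case(.028+.0,.35);rest(p,Rt)
R0=R.from_quat(s["tool_rot"]);print("axis in tool",R0.inv().apply(CASE[:3,:3]@A))
g=s["ee_pos"]-.019*R0.as_matrix()[:,2]; q=(np.linalg.inv(CASE)@np.append(g,1))[:3]-[.005,-.035,.042];print(q,"h",q@A)
E
```

```text
t 18.45 p [ 0.5558 -0.2199  0.0487] q [0.6425 0.7464 0.1316 0.1131] F [-0.7 -0.2 -0.5] w 0.023 j [-0.51  0.4   2.14  0.61  0.38 -2.77]
shift [-0.0001 -0.0003  0.0002] | 0.0004 turn [-0.0011 -0.0001 -0.0007] | 0.001 rows 1.0
axis in tool [-7.23478161e-05 -1.73865748e-01 -9.84747022e-01]
[-1.37324218e-02  9.21125848e-05  2.45539023e-02] h 0.028129890244952757
```

Emit:
play_rows(moves=[[1, [0, 0, 0], [0, 0, 0]], [1, [0, 0, 0], [0, 0, 0]], [1, [0, 0, 0], [0, 0, 0]]])

```text
time_s: 18.75
ee_pos: [0.5557, -0.2199, 0.0487]
tool_rot: [0.643, 0.746, 0.132, 0.113]
contact_force: [-0.1, -0.4, -0.1]
width: 0.0223
```

Emit:
play_rows(moves=[[0.65, [0, 0, 0], [0, 0, 0]], [0.65, [0, 0, 0], [0, 0, 0]], [0.65, [0, 0.0005, 0.003], [-0.015, 0, 0]], [0.65, [0, 0, 0], [-0.01, 0, 0]]])

```text
time_s: 19.15
ee_pos: [0.5578, -0.22, 0.0464]
tool_rot: [0.641, 0.745, 0.141, 0.122]
contact_force: [0.2, 0.8, 0.5]
width: 0.0317
```

```bash
cat >> h.py <<'E'
def grasp_h():
    s=st();R0=R.from_quat(s["tool_rot"]);a=R0.inv().apply(CASE[:3,:3]@A);print("axis in tool",a.round(3),"rel deg",np.degrees(np.arctan2(a[1],-a[2])).round(1))
    g=s["ee_pos"]-.019*R0.as_matrix()[:,2]; q=(np.linalg.inv(CASE)@np.append(g,1))[:3]-[.005,-.035,.042];print("h",(q@A).round(4),"y",q[1].round(4),"perp",(q@[.866,0,.5]).round(4))
E
python3 - <<'E'
from h import *
grasp_h()
E
```

```text
t 19.15 p [ 0.5578 -0.22    0.0464] q [0.6409 0.7446 0.1413 0.1218] F [0.2 0.8 0.5] w 0.0317 j [-0.52  0.41  2.15  0.7   0.36 -2.87]
axis in tool [-0.001 -0.148 -0.989] rel deg -8.5
h 0.0252 y -0.0002 perp 0.0005
```

Emit:
play_rows(moves=[[0.8, [0, 0, 0], [0, 0, 0]], [1, [0, 0, 0], [0, 0, 0]], [1, [0, 0, 0], [0, 0, 0]], [1, [0, 0, 0], [0, 0, 0]], [1, [0, 0, 0], [0, 0, 0]]])

```text
time_s: 19.65
ee_pos: [0.5579, -0.22, 0.0464]
tool_rot: [0.641, 0.745, 0.141, 0.122]
contact_force: [0.7, 0.6, -0.7]
width: 0.0229
```

Emit:
play_rows(moves=[[1, [0, 0, 0], [0, 0, 0]], [1, [0, 0, 0], [0, 0, 0]], [1, [0, -0.0007, -0.005], [0, 0, 0]], [1, [0, -0.0012, -0.008], [0, 0, 0]], [1, [0, -0.0012, -0.008], [0, 0, 0]]])

```text
time_s: 20.15
ee_pos: [0.5465, -0.2213, 0.0653]
tool_rot: [0.641, 0.745, 0.141, 0.121]
contact_force: [0.2, -0.2, -0.9]
width: 0.0228
```

```bash
python3 - <<'E'
from h import *
grasp_h()
c=cam("wrist");crop(c["frame"],160,180,360,330,4,"n.png")
E
```

```text
t 20.15 p [ 0.5465 -0.2213  0.0653] q [0.6409 0.7448 0.1408 0.1209] F [ 0.2 -0.2 -0.9] w 0.0228 j [-0.53  0.36  2.17  0.65  0.39 -2.83]
axis in tool [ 0.    -0.15  -0.989] rel deg -8.6
h 0.0473 y 0.0002 perp 0.0001
```

View pics/n.png

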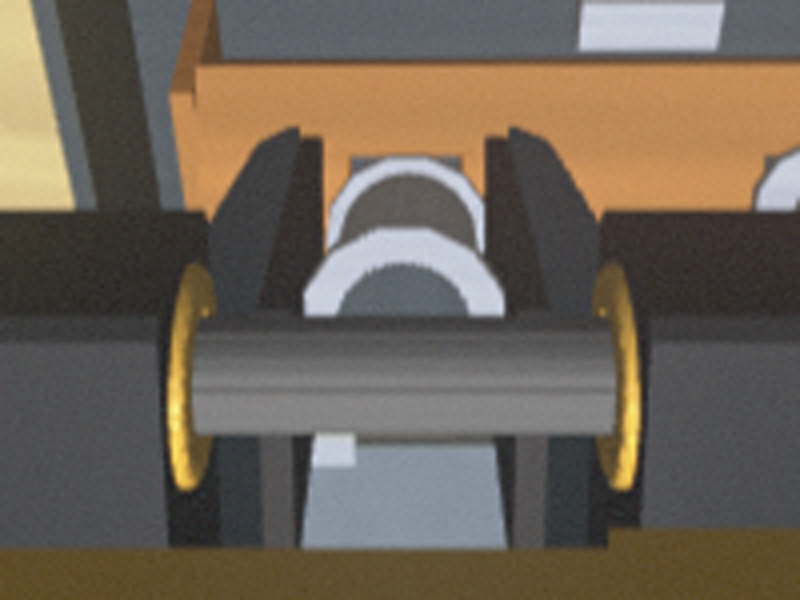

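Emit:
play_rows(moves=[[1, [0, -0.0015, -0.01], [0, 0, 0]], [1, [0, -0.0018, -0.012], [0, 0, 0]], [1, [0, -0.0018, -0.012], [0, 0, 0]], [1, [0, 0, -0.02], [0, 0, 0]], [1, [0, 0, -0.03], [0, 0, 0]], [1, [0, 0, -0.03], [0, 0, 0]], [1, [0, 0, 0], [0, 0, 0]]])

```text
time_s: 20.9
ee_pos: [0.4959, -0.2293, 0.1788]
tool_rot: [0.641, 0.745, 0.14, 0.122]
contact_force: [0.9, -0.2, -0.7]
width: 0.023
```

```bash
python3 - <<'E'
from h import *
st()
c=cam("wrist");crop(c["frame"],130,160,390,330,3,"o.png")
d=cam("scene"); crop(d["frame"],100,60,300,210,4,"o_scene.png")
E
```

```text
t 20.9 p [ 0.4959 -0.2293  0.1788] q [0.6412 0.7446 0.1401 0.1222] F [ 0.9 -0.2 -0.7] w 0.023 j [-0.6   0.09  2.22  0.45  0.6  -2.66]
```

View pics/o.png

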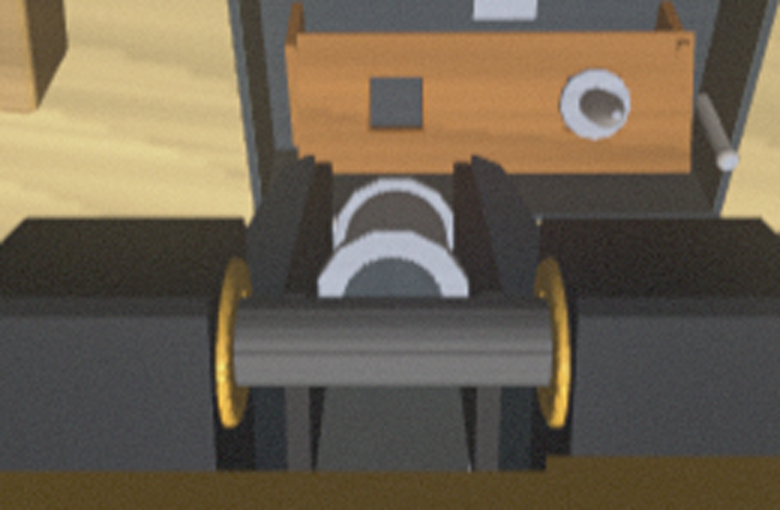

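View pics/o_scene.png

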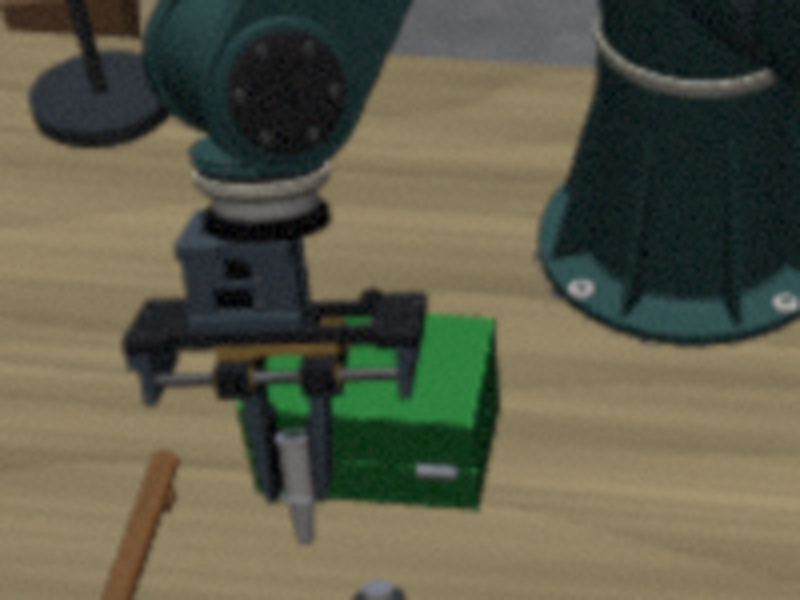

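```bash
cat >> h.py <<'E'
MOUTH=np.array([.5505,.1525,.0740])
REL=np.radians(8.6); HG=.0252
def tcp_hold(gap,rel=None,hg=None,mouth=None):
    "gap: flange underside above mouth"
    rel=REL if rel is None else rel; hg=HG if hg is None else hg; m=MOUTH if mouth is None else mouth
    t=np.radians(30)-rel;Rt=toolR(HOLD,(np.sin(t),0,-np.cos(t)),1)
    return m+HOLD[:3,:3]@A*(gap+hg)+.019*Rt[:,2],Rt
E
python3 - <<'E'
from h import *
p,Rt=tcp_hold(.09);print(p);rest(p,Rt);rest([.48,p[1]-.0,.25],Rt)
E
```

```text
[0.50050426 0.16072225 0.15607314]
shift [0.3842 0.051  0.0411] | 0.3897 turn [-0.0017 -0.1135  0.2904] | 0.312 rows 3.0
shift [ 0.3872  0.0662 -0.0537] | 0.3965 turn [-0.0017 -0.1135  0.2904] | 0.312 rows 3.0
```

Emit:
play_rows(moves=[[1, [0, 0.01, -0.03], [0, 0, 0]], [1, [0, 0.01, -0.03], [0, 0, 0]], [1, [0.032, 0.004, 0], [0, 0, 0]], [1, [0.032, 0.004, 0], [0, 0, 0]], [1, [0.032, 0.004, 0], [0, 0, 0]], [1, [0.032, 0.004, 0], [0, 0, 0]], [1, [0.032, 0.004, 0], [0, 0, 0]], [1, [0.032, 0.004, 0], [0, 0, 0]], [1, [0.032, 0.004, 0], [0, 0, 0]], [1, [0.032, 0.004, 0], [0, 0, 0]], [1, [0.032, 0.004, 0], [0, 0, 0]], [1, [0.032, 0.004, 0], [0, 0, 0]], [1, [0.032, 0.004, 0], [0, 0, 0]], [1, [0, 0, 0], [0, 0, 0]]])

```text
time_s: 22.4
ee_pos: [0.4755, 0.1411, 0.2443]
tool_rot: [0.643, 0.745, 0.136, 0.111]
contact_force: [1.1, -1.1, -0.9]
width: 0.0232
```

```bash
python3 - <<'E'
from h import *
st()
p,Rt=tcp_hold(.09);print(p);rest(p,Rt)
E
```

```text
t 22.4 p [0.4755 0.1411 0.2443] q [0.643  0.7454 0.1361 0.1111] F [ 1.1 -1.1 -0.9] w 0.0232 j [ 0.26 -0.14  2.3  -0.05  0.64 -1.43]
[0.50050426 0.16072225 0.15607314]
shift [ 0.0149 -0.0046  0.0925] | 0.0938 turn [-0.0218 -0.1196  0.2882] | 0.313 rows 3.0
```

Emit:
play_rows(moves=[[1, [0.005, 0, 0], [-0.0073, -0.04, 0.096]], [1, [0.005, 0, 0], [-0.0073, -0.04, 0.096]], [1, [0.005, 0, 0], [-0.0073, -0.04, 0.096]], [1, [0, 0, 0], [0, 0, 0]]])

```text
time_s: 22.8
ee_pos: [0.4729, 0.1562, 0.2396]
tool_rot: [0.751, 0.634, 0.116, 0.141]
contact_force: [0.2, 0.2, -1.0]
width: 0.0227
```

```bash
python3 - <<'E'
from h import *
st()
p,Rt=tcp_hold(.09);rest(p,Rt)
c=cam("wrist");cv2.imwrite("pics/p_wrist.png",c["frame"])
d=cam("scene"); crop(d["frame"],260,140,380,290,4,"p_scene.png")
E
```

```text
t 22.8 p [0.4729 0.1562 0.2396] q [0.751  0.6344 0.1165 0.1412] F [ 0.2  0.2 -1. ] w 0.0227 j [ 0.37 -0.11  2.28 -0.31  0.68 -0.82]
shift [ 0.0095 -0.0053  0.0874] | 0.0881 turn [-0.0054  0.006  -0.0037] | 0.009 rows 1.0
```

View pics/p_wrist.png

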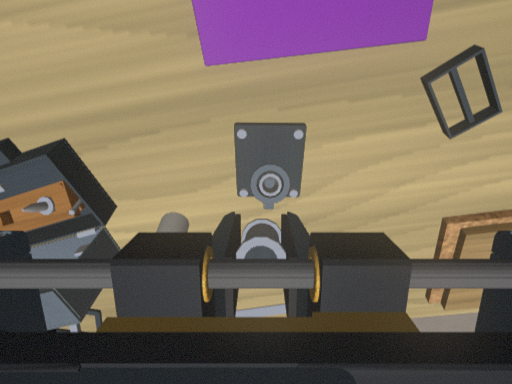

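View pics/p_scene.png

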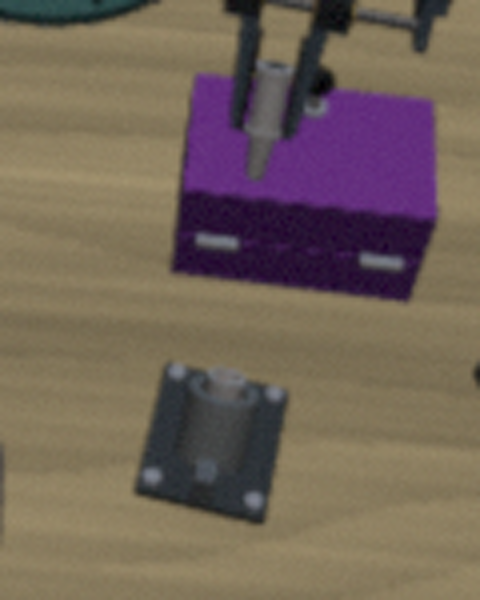

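```bash
python3 - <<'E'
from h import *
c=cam("wrist");crop(c["frame"],220,110,320,215,7,"q.png")
t=cam("top");crop(t["frame"],190,140,250,200,10,"q_top.png")
E
```

```text
(no output)
```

View pics/q.png

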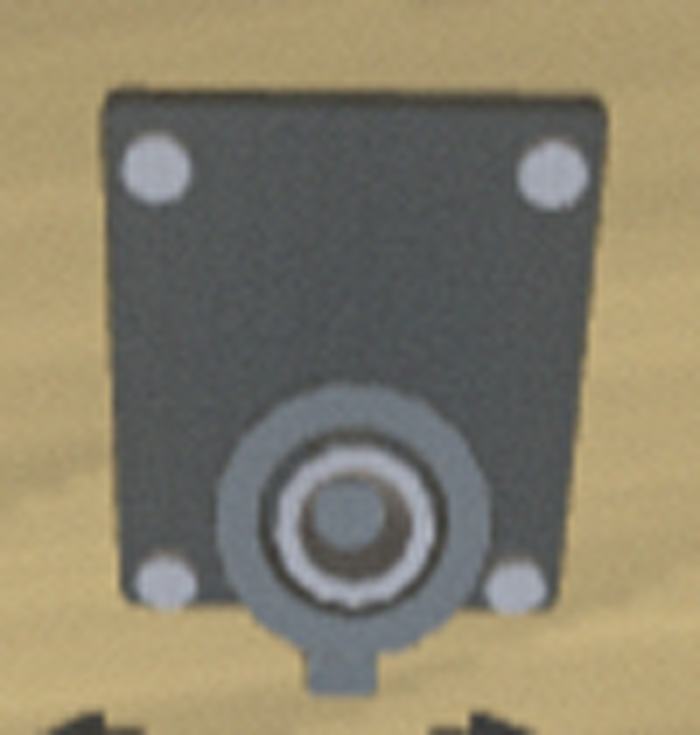

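View pics/q_top.png

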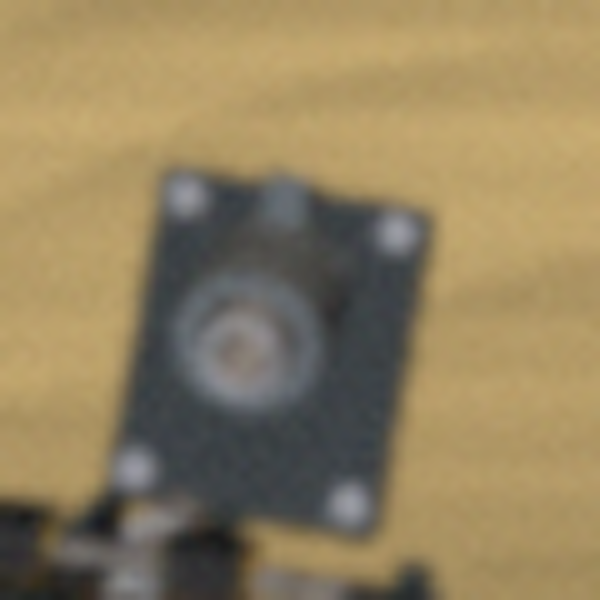

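```bash
python3 - <<'E'
from h import *
c=cam("wrist");t=cam("top");d=cam("scene")
W=lambda u,v:(220+u/7-.43,110+v/7-.43);Tp=lambda u,v:(190+u/10-.45,140+v/10-.45)
m=[(c,W(355,527)),(t,Tp(240,345)),(d,(316.6,234.1))]
p=tri(m);print("mouth3",p,[ (proj(k,p)-u).round(2) for k,u in m])
for i,j in((0,1),(0,2),(1,2)): print(i,j,tri([m[i],m[j]]).round(4))
print("wrist z=.0737",onz(c,m[0][1],.0737).round(4),"top",onz(t,m[1][1],.0737).round(4),"scene",onz(d,m[2][1],.0737).round(4))
S=[onz(c,W(*q),.014) for q in [(157,170),(553,176),(516,585),(165,582)]];S2=[onz(t,Tp(*q),.014) for q in [(136,468),(351,503),(397,232),(186,195)]]
for s in (S,S2):
    s=np.array(s);o=s.mean(0);y=(s[0]-s[1]+s[3]-s[2])/2;x=(s[3]-s[0]+s[2]-s[1])/2
    print("ctr",o.round(4),"yaw y",np.arctan2(y[0]*-1,y[1]).round(3),"yaw x",np.arctan2(x[1],x[0]).round(3),np.linalg.norm(x),np.linalg.norm(y))
E
```

```text
mouth3 [0.55039243 0.15390372 0.0738598 ] [array([0.61, 1.65]), array([0.08, 0.87]), array([-0.13,  0.47])]
0 1 [0.5536 0.154  0.0663]
0 2 [0.5484 0.1539 0.0733]
1 2 [0.5525 0.1536 0.079 ]
wrist z=.0737 [0.5481 0.1535 0.0737] top [0.5531 0.1542 0.0737] scene [0.5487 0.1543 0.0737]
ctr [0.5575 0.1519 0.014 ] yaw y 2.968 yaw x -0.178 0.08960235626062275 0.07044243262993015
ctr [0.5585 0.1523 0.014 ] yaw y -0.173 yaw x -0.171 0.08967306651657525 0.07009869603076326
```

```bash
sed -i 's/^HOLD=.*/HOLD=frame([.558,.152,0],-.174)/; s/^MOUTH=.*/MOUTH=np.array([.5490,.1537,.0737])/' h.py; cat >> h.py <<'E'
def die_pt(h):
    s=get_state();M=R.from_quat(s["tool_rot"]).as_matrix();g=s["ee_pos"]-.019*M[:,2]
    ax=M@[0,-np.sin(REL),-np.cos(REL)];return g+ax*(h-HG)
E
python3 - <<'E'
from h import *
c=cam("wrist");d=cam("scene")
f=cv2.resize(c["frame"][200:270,215:315],None,fx=7,fy=7,interpolation=cv2.INTER_CUBIC)
for h,r in((.044,.0125),(.004,.0125),(0.,.0125)):
    u=(proj(c,die_pt(h))-[215,200]+.43)*7; cv2.circle(f,tuple(int(x) for x in u),4,(0,0,255),-1); print(h,u/7+[215,200])
cv2.imwrite("pics/r.png",f)
f=cv2.resize(d["frame"][130:200,290:370],None,fx=8,fy=8,interpolation=cv2.INTER_CUBIC)
for h in(-.03,0,.044):
    u=(proj(d,die_pt(h))-[290,130]+.43)*8; cv2.circle(f,tuple(int(x) for x in u),4,(0,0,255),-1)
cv2.imwrite("pics/r_s.png",f)
E
```

```text
0.044 [261.01076314 266.77094464]
0.004 [260.99930295 244.05556453]
0.0 [260.99842119 242.30781739]
```

View pics/r.png

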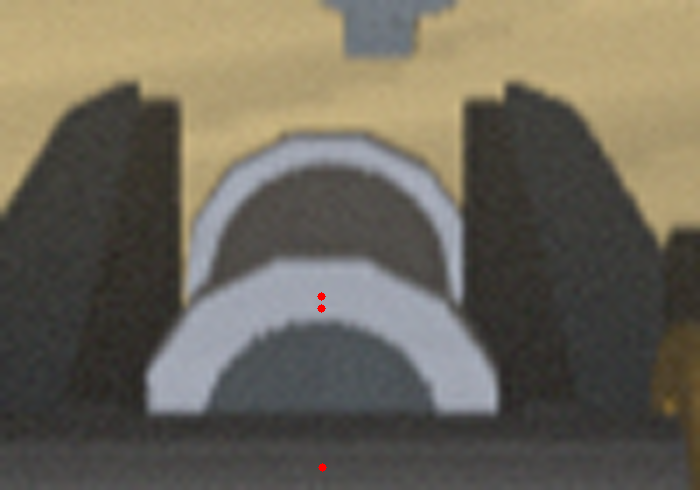

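View pics/r_s.png

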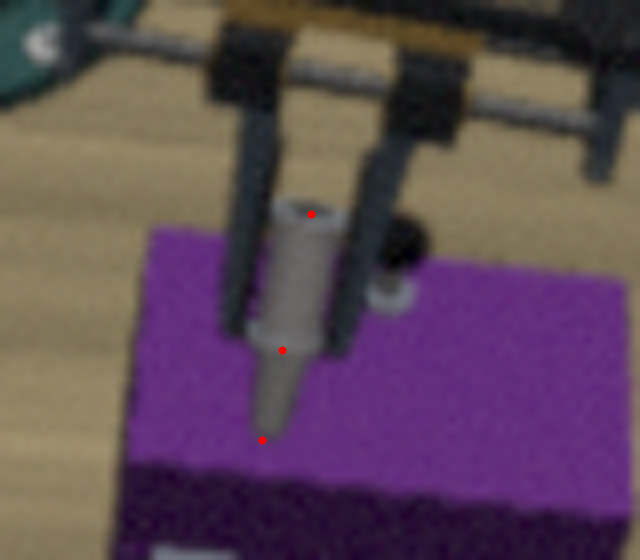

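```bash
python3 - <<'E'
from h import *
c=cam("wrist")
s=get_state();M=R.from_quat(s["tool_rot"]).as_matrix()
ax=M@[0,-np.sin(REL),-np.cos(REL)];px=M[:,0];py=np.cross(ax,px);py/=np.linalg.norm(py)
for h in(0,.004,.044):
    o=die_pt(h);pts=np.array([proj(c,o+.0125*(np.cos(a)*px+np.sin(a)*py)) for a in np.linspace(0,6.28,60)])
    print(h,"top v",pts[:,1].min().round(1),"u",pts[:,0].min().round(1),pts[:,0].max().round(1))
print("seen flange top v 218.6 u 242.1..281 ; head top 236.7 u 236..286")
g=cv2.cvtColor(c["frame"],cv2.COLOR_BGR2GRAY);print(g[205:262,261])
E
```

```text
0 top v 221.5 u 239.8 281.1
0.004 top v 222.9 u 239.3 281.5
0.044 top v 240.1 u 233.6 287.2
seen flange top v 218.6 u 242.1..281 ; head top 236.7 u 236..286
[167 162 159 156 155 155 155 156 160 162 170 172 173 148 117 156 163 149
 110  82  78  80  78  81  79  77  79  79  75  77  78  93 135 164 165 162
 164 163 163 165 144  96  82  84  83  80  85  79  84  84  84  81  78  74
  61  56  54]
```

```bash
python3 - <<'E'
from h import *
p,Rt=tcp_hold(.045);rest(p,Rt)
p,Rt=tcp_hold(.080);rest(p,Rt)
E
```

```text
shift [ 0.0115 -0.0012  0.1325] | 0.133 turn [-0.0036  0.0009  0.0074] | 0.008 rows 1.0
shift [ 0.0115 -0.0066  0.0979] | 0.0988 turn [-0.0036  0.0009  0.0074] | 0.008 rows 1.0
```

Emit:
play_rows(moves=[[1, [0.003, -0.002, 0.02], [-0.003, 0, 0.007]], [1, [0.003, -0.002, 0.02], [0, 0, 0]], [1, [0.003, -0.002, 0.02], [0, 0, 0]], [1, [0.002, -0.001, 0.02], [0, 0, 0]], [1, [0, 0, 0.014], [0, 0, 0]], [1, [0, 0, 0], [0, 0, 0]]])

```text
time_s: 23.9
ee_pos: [0.5048, 0.1618, 0.1493]
tool_rot: [0.752, 0.632, 0.121, 0.143]
contact_force: [-0.1, -0.5, -0.4]
width: 0.0233
```

```bash
python3 - <<'E'
from h import *
st()
p,Rt=tcp_hold(.045);rest(p,Rt)
E
```

```text
t 23.9 p [0.5048 0.1618 0.1493] q [0.7518 0.6323 0.1208 0.1426] F [-0.1 -0.5 -0.4] w 0.0233 j [ 0.36  0.11  2.28 -0.42  0.47 -0.69]
shift [-0.0004  0.0037  0.0364] | 0.0366 turn [ 0.0025 -0.002   0.0014] | 0.003 rows 1.0
```

Emit:
play_rows(moves=[[1, [0, 0.001, 0.009], [0, 0, 0]], [1, [0, 0.001, 0.009], [0, 0, 0]], [1, [0, 0.001, 0.009], [0, 0, 0]], [1, [0, 0.001, 0.009], [0, 0, 0]], [1, [0, 0, 0], [0, 0, 0]]])

```text
time_s: 24.4
ee_pos: [0.5236, 0.159, 0.1167]
tool_rot: [0.752, 0.632, 0.122, 0.143]
contact_force: [-1.1, -0.2, -1.6]
width: 0.0227
```

```bash
python3 - <<'E'
from h import *
st()
p,Rt=tcp_hold(.045);rest(p,Rt)
c=cam("wrist");crop(c["frame"],200,150,330,270,6,"s.png")
d=cam("scene");crop(d["frame"],280,170,360,270,8,"s_sc.png")
t=cam("top");crop(t["frame"],190,140,250,210,8,"s_t.png")
E
```

```text
t 24.4 p [0.5236 0.159  0.1167] q [0.7516 0.6323 0.122  0.143 ] F [-1.1 -0.2 -1.6] w 0.0227 j [ 0.34  0.2   2.26 -0.48  0.4  -0.64]
shift [-0.0008 -0.0021 -0.0009] | 0.0024 turn [ 0.0048 -0.0033  0.0015] | 0.006 rows 1.0
```

View pics/s.png

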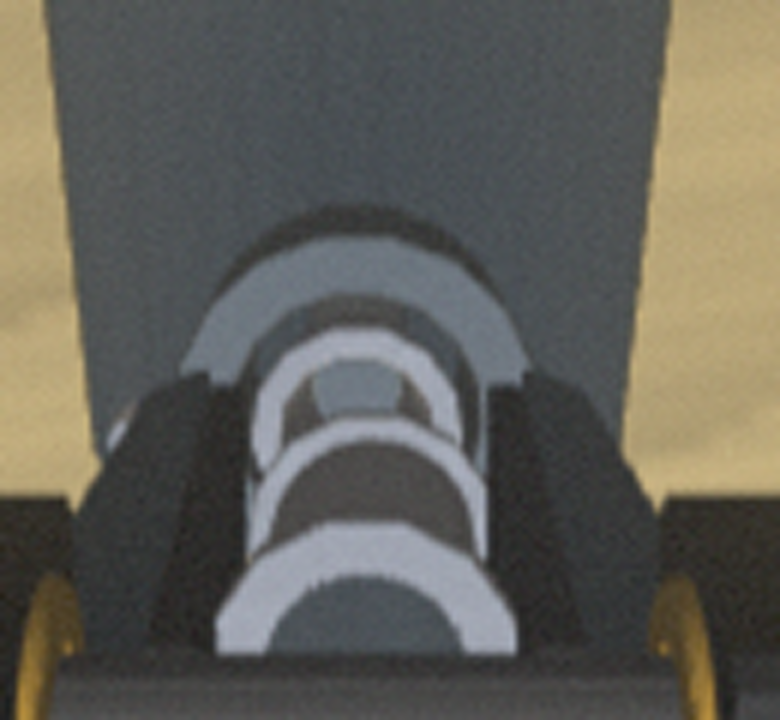

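View pics/s_sc.png

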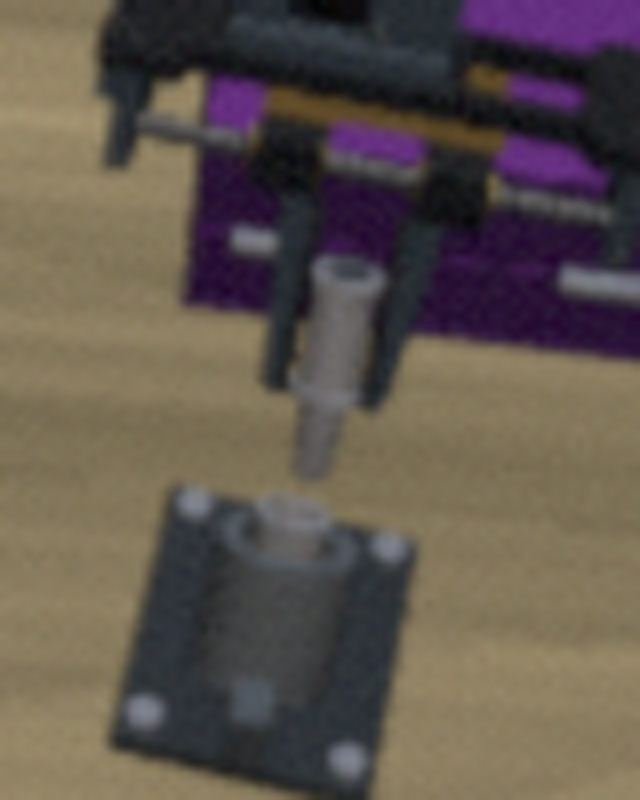

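View pics/s_t.png

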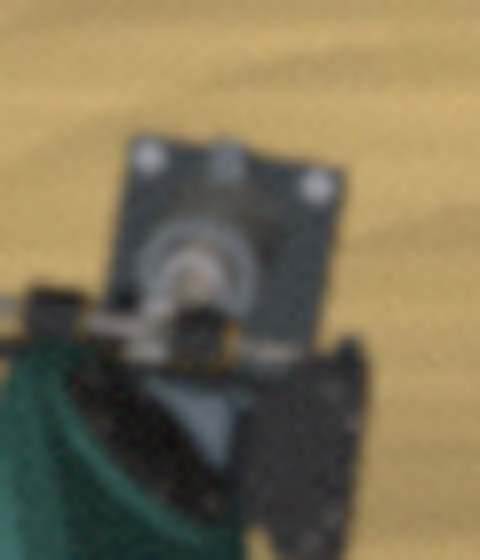

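Emit:
play_rows(moves=[[1, [-0.0018, -0.001, 0], [0.004, -0.003, 0]], [1, [0, 0.0009, 0.006], [0, 0, 0]], [1, [0, 0.0009, 0.006], [0, 0, 0]], [1, [0, 0, 0], [0, 0, 0]]])

```text
time_s: 24.95
ee_pos: [0.5289, 0.1566, 0.1071]
tool_rot: [0.752, 0.632, 0.121, 0.143]
contact_force: [0.2, -0.6, -1.6]
width: 0.0229
```

```bash
sed -i 's/^MOUTH=.*/MOUTH=np.array([.5500,.1537,.0737])/' h.py; python3 - <<'E'
from h import *
st()
p,Rt=tcp_hold(.032);rest(p,Rt);p,Rt=tcp_hold(0);rest(p,Rt)
c=cam("wrist");crop(c["frame"],200,150,330,270,6,"u.png")
d=cam("scene");crop(d["frame"],280,190,360,270,9,"u_sc.png")
E
```

```text
t 24.95 p [0.5289 0.1566 0.1071] q [0.7518 0.6323 0.1207 0.1429] F [ 0.2 -0.6 -1.6] w 0.0229 j [ 0.33  0.22  2.25 -0.5   0.38 -0.63]
shift [ 0.0008 -0.001   0.0013] | 0.0018 turn [ 0.0028 -0.0014  0.0014] | 0.003 rows 1.0
shift [0.0007 0.0037 0.0329] | 0.0332 turn [ 0.0028 -0.0014  0.0014] | 0.003 rows 1.0
```

View pics/u.png

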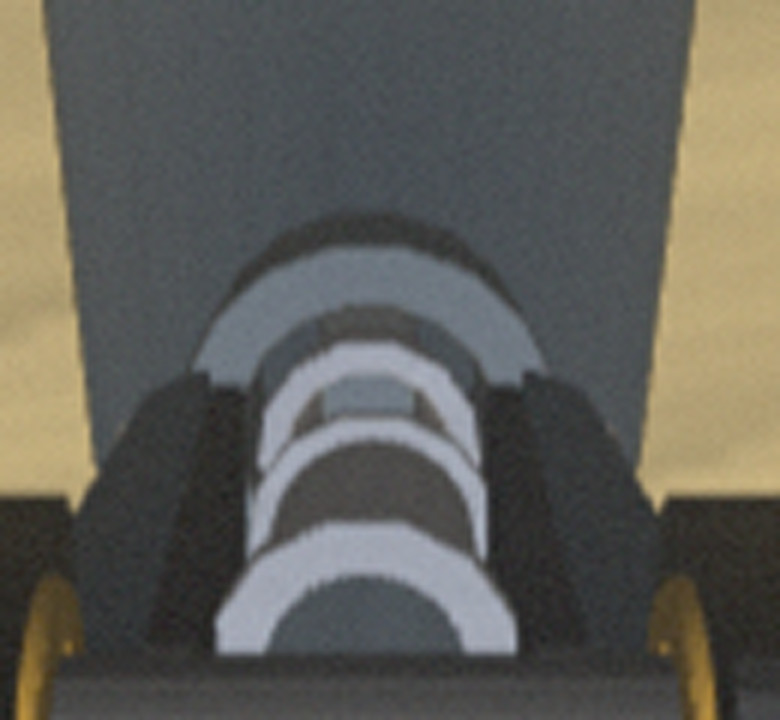

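View pics/u_sc.png

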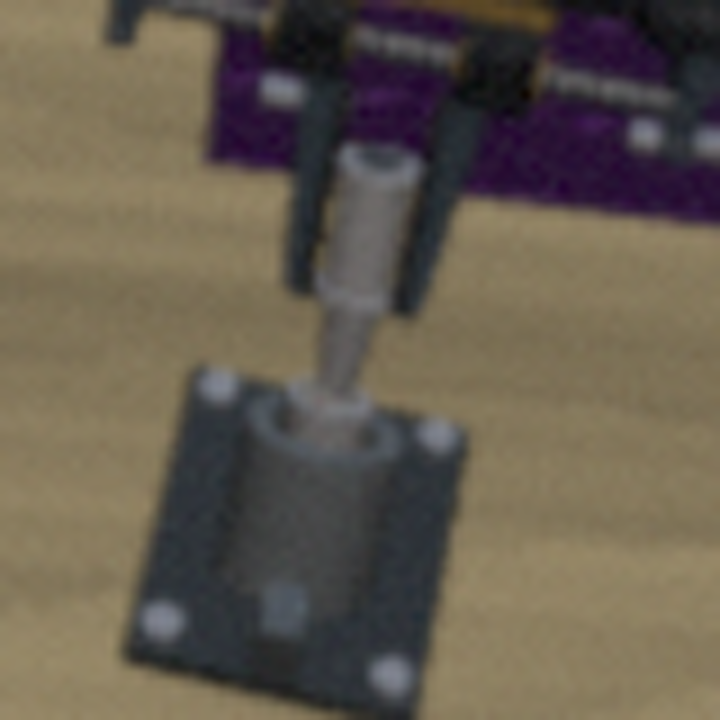

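Emit:
play_rows(moves=[[1, [0, 0.0003, 0.004], [0, 0, 0]], [1, [0, 0.0006, 0.004], [0, 0, 0]], [1, [0, 0.0006, 0.004], [0, 0, 0]]])

```text
time_s: 25.35
ee_pos: [0.5351, 0.1558, 0.0967]
tool_rot: [0.752, 0.632, 0.121, 0.143]
contact_force: [-0.6, 0.3, -0.8]
width: 0.0232
```

```bash
python3 - <<'E'
from h import *
st()
p,Rt=tcp_hold(0);rest(p,Rt)
E
```

```text
t 25.35 p [0.5351 0.1558 0.0967] q [0.7517 0.6322 0.1213 0.1431] F [-0.6  0.3 -0.8] w 0.0232 j [ 0.33  0.25  2.24 -0.52  0.36 -0.61]
shift [0.0004 0.0018 0.021 ] | 0.0211 turn [ 0.0038 -0.002   0.0014] | 0.005 rows 1.0
```

Emit:
play_rows(moves=[[1, [0, 0.0005, 0.004], [0, 0, 0]], [1, [0, 0.0005, 0.004], [0, 0, 0]], [1, [0, 0.0003, 0.003], [0, 0, 0]]])

```text
time_s: 25.65
ee_pos: [0.5407, 0.1548, 0.0857]
tool_rot: [0.752, 0.632, 0.121, 0.143]
contact_force: [0.1, 0.9, -1.5]
width: 0.0232
```

```bash
python3 - <<'E'
from h import *
st()
p,Rt=tcp_hold(0);rest(p,Rt)
c=cam("wrist");crop(c["frame"],200,150,330,270,6,"v.png")
d=cam("scene");crop(d["frame"],280,190,360,270,9,"v_sc.png")
E
```

```text
t 25.65 p [0.5407 0.1548 0.0857] q [0.7517 0.6323 0.121  0.143 ] F [ 0.1  0.9 -1.5] w 0.0232 j [ 0.32  0.28  2.23 -0.54  0.34 -0.59]
shift [0.0005 0.0005 0.0087] | 0.0087 turn [ 0.0034 -0.0019  0.0014] | 0.004 rows 1.0
```

View pics/v.png

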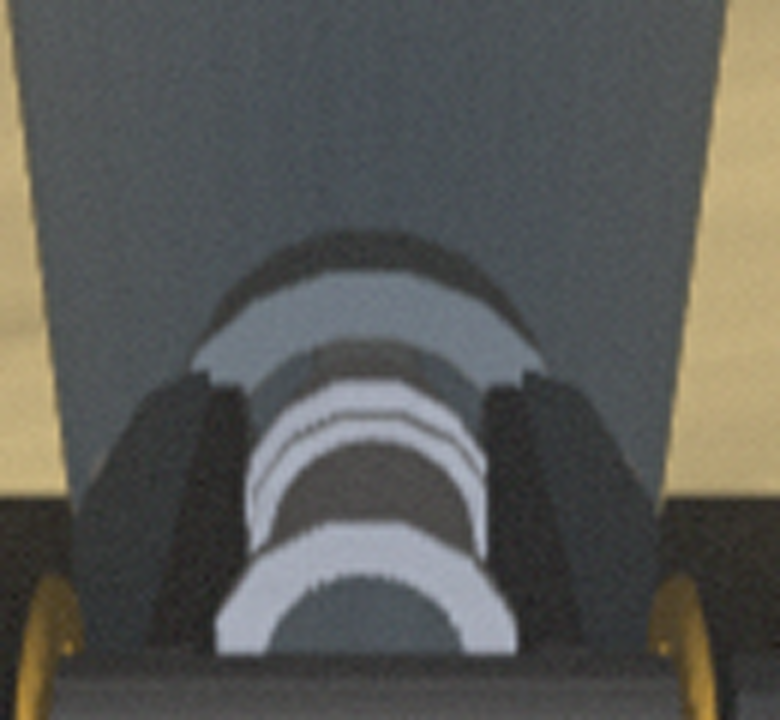

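View pics/v_sc.png

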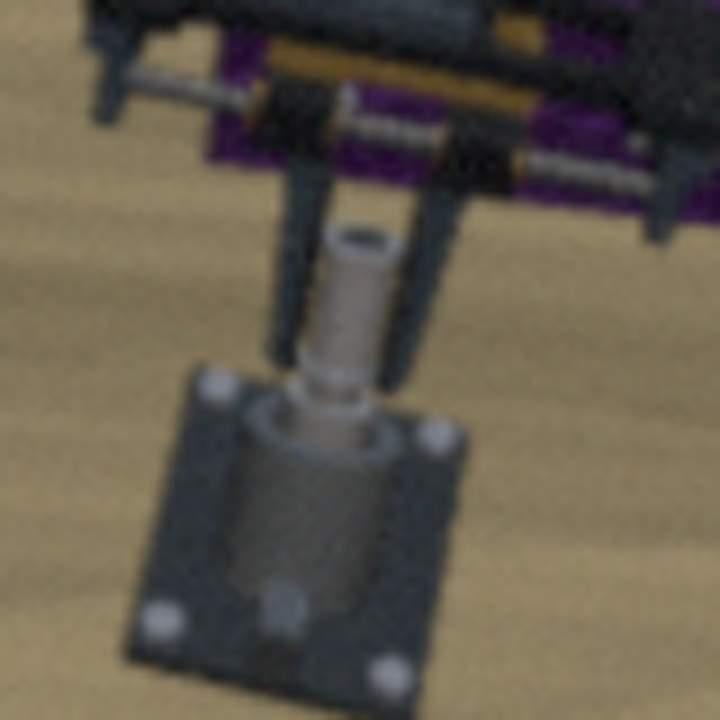

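Shank is about 21 mm into the sleeve and aligned. Continuing slowly.

Emit:
play_rows(moves=[[1, [0, 0.0003, 0.003], [0, 0, 0]], [1, [0, 0.0003, 0.003], [0, 0, 0]], [1, [0, 0.0002, 0.002], [0, 0, 0]]])

```text
time_s: 26.05
ee_pos: [0.5445, 0.1542, 0.0784]
tool_rot: [0.752, 0.632, 0.121, 0.143]
contact_force: [-5.7, 1.7, 8.4]
width: 0.0232
```

```bash
python3 - <<'E'
from h import *
s=st()
p,Rt=tcp_hold(0);rest(p,Rt);print("axial F",np.dot(s["contact_force"],HOLD[:3,:3]@A))
E
```

```text
t 26.05 p [0.5445 0.1542 0.0784] q [0.7517 0.6323 0.1211 0.143 ] F [-5.7  1.7  8.4] w 0.0232 j [ 0.32  0.3   2.23 -0.56  0.33 -0.57]
shift [ 0.0004 -0.0004  0.0004] | 0.0007 turn [ 0.0035 -0.002   0.0014] | 0.004 rows 1.0
axial F 10.209420900465052
```

Emit:
play_rows(moves=[[1, [0, 0.0001, 0.001], [0, 0, 0]], [1, [0, 0.0001, 0.001], [0, 0, 0]]])

```text
time_s: 26.25
ee_pos: [0.5455, 0.1542, 0.0766]
tool_rot: [0.752, 0.632, 0.121, 0.143]
contact_force: [-5.6, 0.9, 6.9]
width: 0.0228
```

Emit:
play_rows(moves=[[1, [0, 0.0001, 0.001], [0, 0, 0]], [1, [0, 0.0001, 0.001], [0, 0, 0]]])

```text
time_s: 26.45
ee_pos: [0.5463, 0.1541, 0.075]
tool_rot: [0.752, 0.632, 0.121, 0.143]
contact_force: [-5.8, 0.4, 7.3]
width: 0.0231
```

```bash
python3 - <<'E'
from h import *
s=st()
p,Rt=tcp_hold(0);rest(p,Rt);print("axial F",np.dot(s["contact_force"],HOLD[:3,:3]@A))
E
```

```text
t 26.45 p [0.5463 0.1541 0.075 ] q [0.7518 0.6322 0.1212 0.1431] F [-5.8  0.4  7.3] w 0.0231 j [ 0.32  0.31  2.22 -0.57  0.32 -0.57]
shift [ 0.0002 -0.0008 -0.0034] | 0.0035 turn [ 0.0039 -0.0019  0.0013] | 0.004 rows 1.0
axial F 9.195914357426064
```

Sleeve is moving at about 9 N, but joint 5 is at 0.32, close to its 0.31 limit. I'll let go and press the head from above with shut fingers instead.

Emit:
play_rows(moves=[[0.85, [0, 0, 0], [0, 0, 0]], [0.6, [0, 0, 0], [0, 0, 0]], [0.5, [0, 0, 0], [0, 0, 0]], [0.4, [0, 0, 0], [0, 0, 0]], [0.4, [0, 0, 0], [0, 0, 0]], [0.4, [0, -0.001, -0.01], [0, 0, 0]], [0.4, [0, -0.002, -0.02], [0, 0, 0]], [0.4, [0, -0.002, -0.025], [0, 0, 0]], [0.4, [0, -0.002, -0.025], [0, 0, 0]], [0.8, [0, 0, 0], [0, 0, 0]], [1, [0, 0, 0], [0, 0, 0]]])

```text
time_s: 27.55
ee_pos: [0.5087, 0.1608, 0.1509]
tool_rot: [0.752, 0.632, 0.122, 0.143]
contact_force: [-0.0, -0.4, 0.1]
width: 0.0415
```

```bash
python3 - <<'E'
from h import *
st()
c=cam("wrist");cv2.imwrite("pics/w.png",c["frame"])
d=cam("scene");crop(d["frame"],280,190,360,270,9,"w_sc.png")
a=HOLD[:3,:3]@A
for h in (0.038,.044): 
  p=MOUTH+a*h;print(proj(c,p),proj(d,p))
E
```

```text
t 27.55 p [0.5087 0.1608 0.1509] q [0.7517 0.6323 0.1217 0.1425] F [-0.  -0.4  0.1] w 0.0415 j [ 0.35  0.11  2.27 -0.42  0.47 -0.7 ]
[260.35850062 219.65805393] [319.18169678 221.64015678]
[260.38293005 221.25358808] [319.62904311 219.58448192]
```

View pics/w.png

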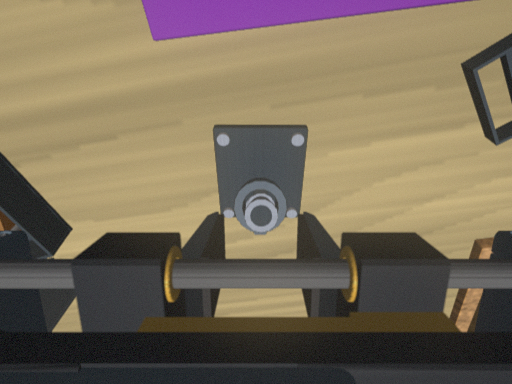

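View pics/w_sc.png

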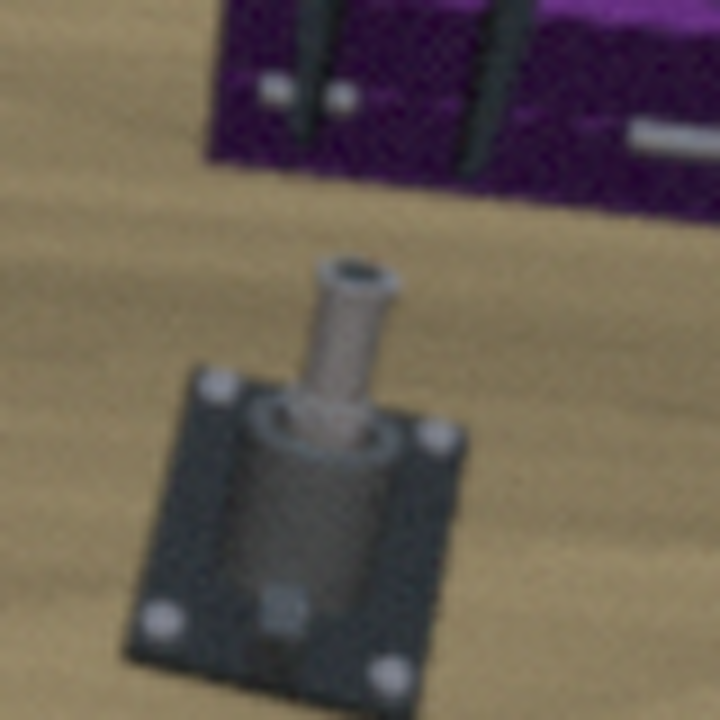

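```bash
python3 - <<'E'
from h import *
q=R.from_quat([.7518,.6322,.1212,.1431]);q0=np.array([.5463,.1541,.075]);z=q.as_matrix()[:,2];a=HOLD[:3,:3]@A
head=q0-.019*z+a*(.044-HG);print("head",head,"vs model",MOUTH+a*.041, MOUTH+a*.038)
c=cam("wrist");print("wrist ray at head z",onz(c,(261,213.5),head[2]))
t=np.radians(22);Rt=toolR(HOLD,(np.sin(t),0,-np.cos(t)),1)
H=head+[-.001,0,0]
rest(H+a*.02,Rt);rest(H,Rt);print("axis in tool",R.from_quat(get_state()["tool_rot"]).inv().apply(-a))
E
```

```text
head [0.530142   0.15690378 0.10894452] vs model [0.52980955 0.15724903 0.109206  ] [0.5312869  0.15698934 0.106608  ]
wrist ray at head z [0.52308078 0.15872883 0.10894452]
shift [-0.0001  0.0014  0.026 ] | 0.026 turn [-0.0084 -0.0024  0.0013] | 0.009 rows 1.0
shift [-0.0001  0.0043  0.0457] | 0.0459 turn [-0.0084 -0.0024  0.0013] | 0.009 rows 1.0
axis in tool [-0.0025803   0.14747716  0.98903985]
```

```bash
python3 - <<'E'
from h import *
c=cam("wrist");crop(c["frame"],200,110,320,250,5,"x.png")
for sx in(-.045,.045):
  for sy in(-.035,.035): print("screw",proj(c,(HOLD@[sx,sy,.014,1])[:3]).round(1))
t=cam("top");crop(t["frame"],180,130,250,210,8,"x_t.png")
E
```

```text
screw [223.2 141.4]
screw [297.5 141.6]
screw [228.7 214.6]
screw [291.6 214.8]
```

View pics/x.png

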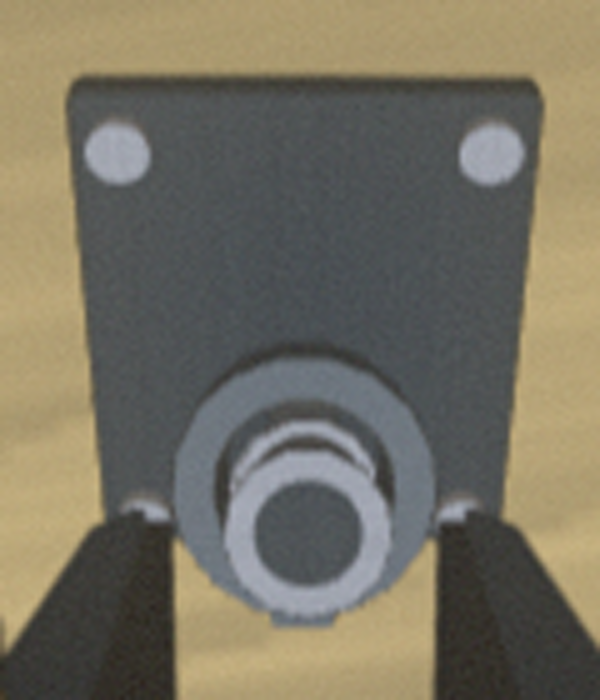

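View pics/x_t.png

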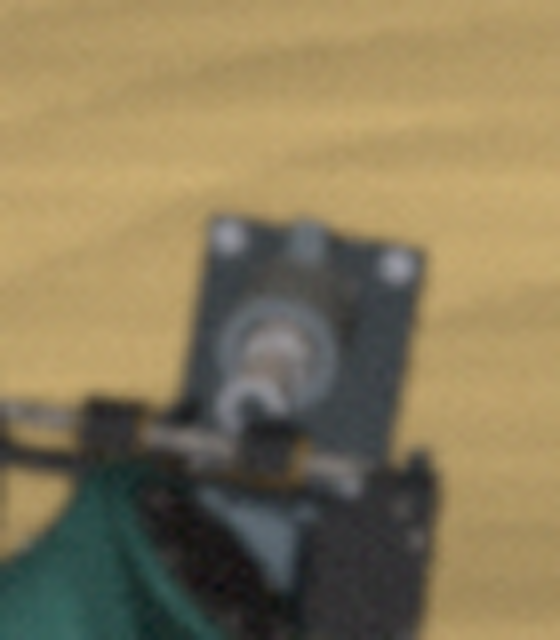

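Emit:
play_rows(moves=[[1, [0, 0, 0.004], [-0.008, -0.002, 0.001]], [1, [0, 0, 0.006], [0, 0, 0]], [1, [0, 0, 0.008], [0, 0, 0]], [1, [0, 0, 0.008], [0, 0, 0]], [1, [0, 0, 0], [0, 0, 0]]])

```text
time_s: 28.3
ee_pos: [0.5184, 0.1581, 0.1212]
tool_rot: [0.752, 0.631, 0.121, 0.146]
contact_force: [-0.5, 1.0, -0.3]
width: 0.0005
```

```bash
python3 - <<'E'
from h import *
st();H=np.array([.5281,.1573,.1089]);rest(H)
E
```

```text
t 28.3 p [0.5184 0.1581 0.1212] q [0.752  0.6314 0.121  0.1455] F [-0.5  1.  -0.3] w 0.0005 j [ 0.35  0.18  2.26 -0.49  0.41 -0.63]
shift [0.0009 0.0044 0.015 ] | 0.0157
```

Emit:
play_rows(moves=[[1, [0.0005, 0.002, 0.005], [0, 0, 0]], [1, [0, 0.002, 0.004], [0, 0, 0]], [1, [0, 0.0005, 0.003], [0, 0, 0]]])

```text
time_s: 28.6
ee_pos: [0.5278, 0.157, 0.1109]
tool_rot: [0.752, 0.631, 0.121, 0.145]
contact_force: [0.7, -0.7, 0.3]
width: 0.0005
```

Emit:
play_rows(moves=[[1, [0, 0.0003, 0.0015], [0, 0, 0]], [1, [0, 0.0002, 0.001], [0, 0, 0]]])

```text
time_s: 28.8
ee_pos: [0.5298, 0.1569, 0.1089]
tool_rot: [0.752, 0.631, 0.121, 0.146]
contact_force: [-4.4, -0.1, 7.6]
width: 0.0002
```

Emit:
play_rows(moves=[[1, [0, 0.0001, 0.001], [0, 0, 0]], [1, [0, 0.0001, 0.001], [0, 0, 0]]])

```text
time_s: 29.0
ee_pos: [0.5311, 0.1569, 0.1083]
tool_rot: [0.752, 0.631, 0.122, 0.146]
contact_force: [-20.3, 0.4, 32.5]
width: 0.0008
```

Emit:
play_rows(moves=[[1, [0, 0.0001, 0.001], [0, 0, 0]], [1, [0, 0.0001, 0.001], [0, 0, 0]]])

```text
time_s: 29.2
ee_pos: [0.5318, 0.1568, 0.1085]
tool_rot: [0.752, 0.631, 0.122, 0.147]
contact_force: [-24.6, 1.5, 34.4]
width: 0.0007
```

```bash
python3 - <<'E'
from h import *
s=st();a=HOLD[:3,:3]@A;print("axial pos above mouth0",(s["ee_pos"]-MOUTH)@a, "F",s["contact_force"]@a)
E
```

```text
t 29.2 p [0.5318 0.1568 0.1085] q [0.7522 0.6308 0.1218 0.1467] F [-24.6   1.5  34.4] w 0.0007 j [ 0.33  0.22  2.25 -0.52  0.38 -0.61]
axial pos above mouth0 0.039363513078376884 F 42.07357064712875
```

Emit:
play_rows(moves=[[1, [0, 0, 0.0005], [0, 0, 0]], [1, [0, 0, 0], [0, 0, 0]]])

```text
time_s: 29.4
ee_pos: [0.5309, 0.1567, 0.109]
tool_rot: [0.752, 0.631, 0.121, 0.147]
contact_force: [-6.0, 0.9, 5.4]
width: 0.0003
```

Emit:
play_rows(moves=[[1, [0, 0, -0.005], [0, 0, 0]], [1, [0, -0.003, -0.02], [0, 0, 0]], [1, [0, -0.006, -0.04], [0, 0, 0]], [1, [0, -0.006, -0.04], [0, 0, 0]], [1, [0, -0.02, -0.03], [0, 0, 0]], [1, [0, -0.02, -0.02], [0, 0, 0]], [1, [0, 0, 0], [0, 0, 0]]])

```text
time_s: 30.1
ee_pos: [0.4201, 0.1768, 0.2381]
tool_rot: [0.753, 0.63, 0.122, 0.146]
contact_force: [0.3, -0.1, 0.6]
width: -0.0
```

```bash
python3 - <<'E'
from h import *
st()
c=cam("wrist");cv2.imwrite("pics/y.png",c["frame"]);crop(c["frame"],210,60,320,190,6,"y_c.png")
d=cam("scene");crop(d["frame"],285,205,345,275,10,"y_sc.png")
a=HOLD[:3,:3]@A
for h in (0,-.01,.038,.044): print(h,proj(c,MOUTH+a*h).round(1),proj(d,MOUTH+a*h).round(1))
E
```

```text
t 30.1 p [0.4201 0.1768 0.2381] q [0.7527 0.6302 0.1223 0.146 ] F [ 0.3 -0.1  0.6] w -0.0 j [ 0.48 -0.19  2.35 -0.36  0.7  -0.67]
0 [260.5 221.3] [316.4 234.5]
-0.01 [260.5 219.7] [315.7 237.8]
0.038 [260.4 228.1] [319.2 221.6]
0.044 [260.4 229.3] [319.6 219.6]
```

View pics/y.png

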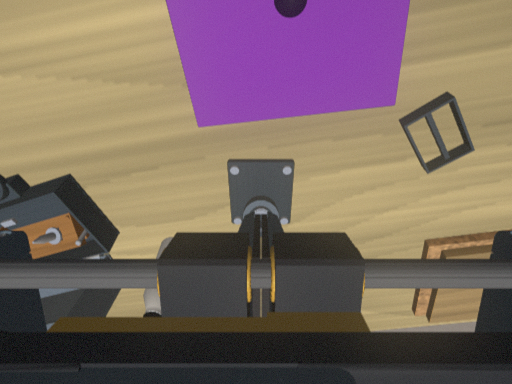

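View pics/y_sc.png

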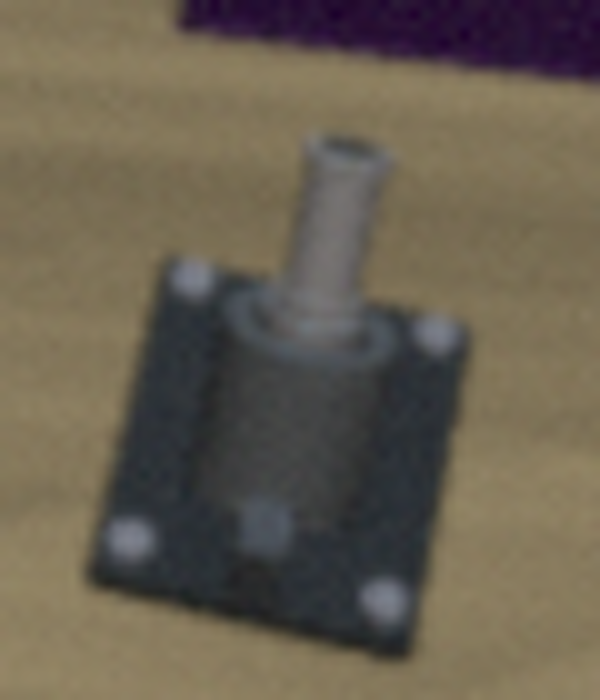

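```bash
python3 - <<'E'
from h import *
f=np.mean([optics.camera("scene")["frame"].astype(float) for _ in range(8)],0)
g=np.clip((f-20)*2.2,0,255).astype(np.uint8);d=cam("scene")
x0,y0,k=295,210,16
im=cv2.resize(g[y0:y0+45,x0:x0+40],None,fx=k,fy=k,interpolation=cv2.INTER_LANCZOS4)
a=HOLD[:3,:3]@A;px=HOLD[:3,1];py=np.cross(a,px);b=np.array([-.1,-.4])
def ring(h,r,col):
    pts=np.array([((proj(d,MOUTH+a*h+r*(np.cos(t)*px+np.sin(t)*py))+b-[x0,y0])+.5)*k for t in np.linspace(0,6.29,40)]).astype(int)
    cv2.polylines(im2,[pts],True,col,1)
im2=im.copy()
for h,col in((-.006,(0,0,255)),(0,(0,255,0))):   # home red, up green
    ring(h,.0125,col);ring(h+.044,.0125,col)
ring(-.010,.024,(255,255,0))
cv2.imwrite("pics/z.png",np.hstack([im,im2])[:, :][::1]); cv2.imwrite("pics/z1.png",cv2.resize(np.hstack([im,im2]),None,fx=.6,fy=.6))
E
```

```text
(no output)
```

View pics/z1.png

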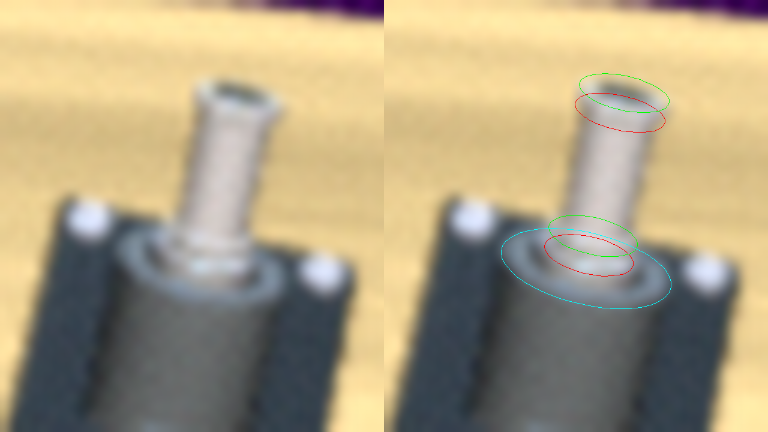

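```bash
python3 - <<'E'
from h import *
t=np.radians(-25);Rt=toolR(HOLD,(np.sin(t),0,-np.cos(t)),1);rest([.66,.135,.25],Rt)
E
```

```text
shift [0.0019 0.2299 0.0767] | 0.2423 turn [ 0.8168  0.0024 -0.0045] | 0.817 rows 6.0
```

Emit:
play_rows(moves=[[1, [0, 0.03, 0], [0.136, 0, 0]], [1, [0, 0.035, 0], [0.136, 0, 0]], [1, [0, 0.035, 0], [0.136, 0, 0]], [1, [0, 0.035, 0], [0.136, 0, 0]], [1, [0, 0.035, 0], [0.136, 0, 0]], [1, [0, 0.035, 0], [0.136, 0, 0]], [1, [0, 0.03, 0], [0, 0, 0]], [1, [0, 0, 0], [0, 0, 0]]])

```text
time_s: 31.45
ee_pos: [0.652, 0.1334, 0.2222]
tool_rot: [0.745, 0.625, -0.147, -0.18]
contact_force: [-1.1, 0.0, -0.7]
width: 0.0001
```

```bash
python3 - <<'E'
from h import *
st();t=np.radians(-25);Rt=toolR(HOLD,(np.sin(t),0,-np.cos(t)),1);rest([.66,.135,.12],Rt)
E
```

```text
t 31.45 p [0.652  0.1334 0.2222] q [ 0.7454  0.6249 -0.1469 -0.1797] F [-1.1  0.  -0.7] w 0.0001 j [ 0.11  0.52  1.57  0.13  1.51 -1.32]
shift [0.0024 0.0529 0.0878] | 0.1025 turn [-0.0321 -0.0063 -0.    ] | 0.033 rows 1.0
```

Emit:
play_rows(moves=[[1, [0, 0.017, 0.02], [0, 0, 0]], [1, [0, 0.017, 0.02], [0, 0, 0]], [1, [0, 0.017, 0.02], [0, 0, 0]], [1, [0, 0, 0], [0, 0, 0]]])

```text
time_s: 31.85
ee_pos: [0.6699, 0.1303, 0.1427]
tool_rot: [0.746, 0.625, -0.147, -0.18]
contact_force: [-0.5, 0.1, 0.2]
width: 0.0
```

```bash
cat > zz.py <<'E'
from h import *
import sys
st();c=cam("wrist");cv2.imwrite(f"pics/{sys.argv[1]}.png",c["frame"])
a=HOLD[:3,:3]@A
for h in (-.01,-.006,0,.038,.044): print(h,proj(c,MOUTH+a*h).round(1))
u=proj(c,MOUTH+a*.02).astype(int);x0,y0=max(u[0]-55,0),max(u[1]-60,0)
print("crop",x0,y0);crop(c["frame"],x0,y0,x0+110,y0+110,6,f"{sys.argv[1]}_c.png")
E
python3 zz.py aa
```

```text
t 31.85 p [0.6699 0.1303 0.1427] q [ 0.7456  0.6246 -0.1472 -0.1798] F [-0.5  0.1  0.2] w 0.0 j [ 0.11  0.63  1.55  0.13  1.41 -1.34]
-0.01 [262.6 114.6]
-0.006 [262.6 110.7]
0 [262.7 104.8]
0.038 [263.   62.4]
0.044 [263.1  54.9]
crop 207 23
```

View pics/aa_c.png

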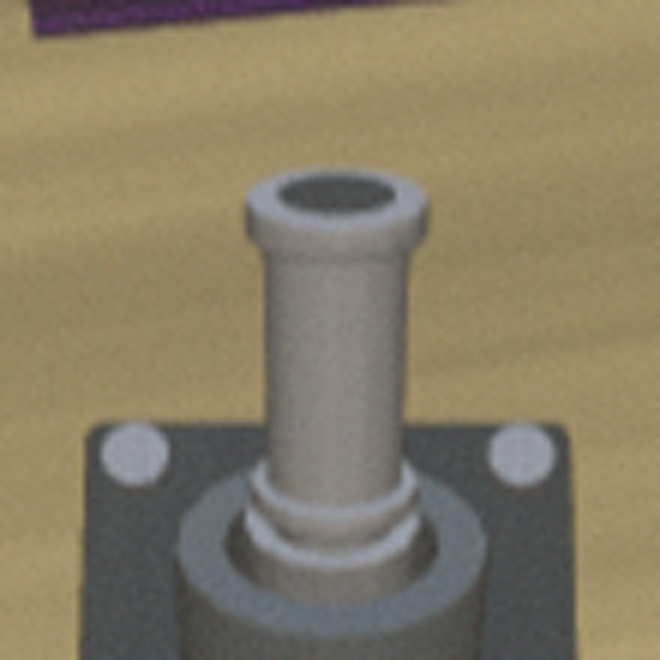

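```bash
python3 - <<'E'
from h import *
c=cam("wrist");a=HOLD[:3,:3]@A;px=HOLD[:3,1];py=np.cross(a,px)
def ext(h,r):
    p=np.array([proj(c,MOUTH+a*h+r*(np.cos(t)*px+np.sin(t)*py)) for t in np.linspace(0,6.283,181)])
    p=(p-[207,23]+.5)*6; return "min",p.min(0).round(0),"max",p.max(0).round(0)
print("tube -10",ext(-.01,.024),ext(-.01,.0165))
for s in (0,.002,.004,.006): print("sleeve",s,ext(-s,.0135),"flange top",ext(-s+.004,.0125)," head",ext(-s+.044,.0125))
g=np.mean([optics.camera("wrist")["frame"].mean(2) for _ in range(4)],0);u=263
col=g[23:133,u-2:u+3].mean(1);print(np.round(col[20:108]).astype(int).tolist())
crop(c["frame"],230,90,300,135,11,"ab.png")
E
```

```text
tube -10 ('min', array([175., 468.]), 'max', array([492., 650.])) ('min', array([225., 494.]), 'max', array([442., 619.]))
sleeve 0 ('min', array([243., 447.]), 'max', array([425., 548.])) flange top ('min', array([249., 427.]), 'max', array([420., 520.]))  head ('min', array([241., 157.]), 'max', array([432., 243.]))
sleeve 0.002 ('min', array([243., 459.]), 'max', array([425., 560.])) flange top ('min', array([249., 439.]), 'max', array([419., 532.]))  head ('min', array([241., 172.]), 'max', array([432., 259.]))
sleeve 0.004 ('min', array([244., 470.]), 'max', array([424., 572.])) flange top ('min', array([250., 450.]), 'max', array([419., 544.]))  head ('min', array([242., 187.]), 'max', array([431., 274.]))
sleeve 0.006 ('min', array([244., 482.]), 'max', array([424., 584.])) flange top ('min', array([250., 462.]), 'max', array([418., 556.]))  head ('min', array([242., 202.]), 'max', array([430., 289.]))
[131, 132, 133, 135, 135, 134, 134, 136, 144, 132, 95, 79, 79, 79, 79, 84, 120, 149, 152, 145, 136, 132, 127, 121, 122, 132, 134, 134, 134, 133, 134, 134, 134, 133, 133, 133, 133, 134, 134, 134, 134, 134, 133, 134, 133, 134, 134, 134, 133, 134, 134, 133, 133, 133, 133, 133, 133, 133, 133, 133, 133, 132, 133, 136, 146, 152, 143, 134, 126, 120, 119, 133, 148, 147, 130, 113, 111, 111, 111, 110, 110, 110, 110, 110, 108, 101, 93, 91]
```

View pics/ab.png

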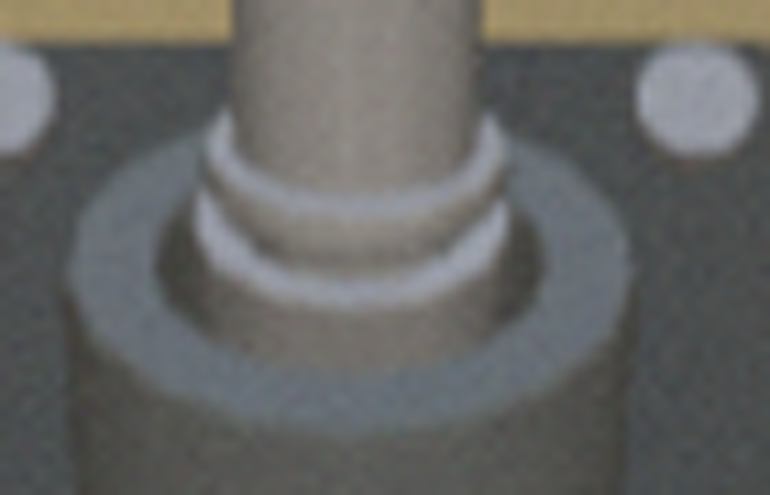

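```bash
python3 - <<'E'
from h import *
w=optics.camera("wrist");T=np.eye(4);T[:3,:3]=R.from_quat([.7517,.6323,.1217,.1425]).as_matrix();T[:3,3]=[.5087,.1608,.1509]
c={"K":w["K"],"c2w":T@w["T_tool_cam"]}
a=HOLD[:3,:3]@A
f=lambda h:((proj(c,MOUTH+a*h)-[200,110]+.5)*5).round(1)
print("tube",f(-.01),"sleeve(-4)",f(-.004),"head 40",f(.040),"head44",f(.044),"scale px/mm at head",np.linalg.norm(((proj(c,MOUTH+a*.04+HOLD[:3,1]*.01)-proj(c,MOUTH+a*.04))*5/10)))
im=cv2.imread("pics/x.png").mean(2);print("x=307 column:",[ (y,int(im[y,300:314].mean())) for y in range(330,640,6)])
# now: current view numeric column
g=np.mean([optics.camera("wrist")["frame"].mean(2) for _ in range(4)],0);col=g[:,261:266].mean(1)
print("cur",[(v,int(col[v])) for v in range(100,136)])
E
```

```text
tube [305.5 496.4] sleeve(-4) [305.6 501.8] head 40 [306.4 549.9] head44 [306.5 555.1] scale px/mm at head 6.790266144703946
x=307 column: [(330, 79), (336, 78), (342, 67), (348, 58), (354, 65), (360, 95), (366, 115), (372, 118), (378, 118), (384, 118), (390, 118), (396, 111), (402, 88), (408, 78), (414, 71), (420, 106), (426, 162), (432, 144), (438, 85), (444, 68), (450, 106), (456, 161), (462, 166), (468, 166), (474, 162), (480, 126), (486, 85), (492, 81), (498, 84), (504, 83), (510, 82), (516, 82), (522, 82), (528, 82), (534, 83), (540, 83), (546, 83), (552, 81), (558, 82), (564, 82), (570, 82), (576, 80), (582, 88), (588, 142), (594, 171), (600, 166), (606, 166), (612, 154), (618, 122), (624, 118), (630, 146), (636, 158)]
cur [(100, 133), (101, 133), (102, 133), (103, 132), (104, 132), (105, 133), (106, 140), (107, 151), (108, 148), (109, 138), (110, 132), (111, 120), (112, 114), (113, 123), (114, 140), (115, 151), (116, 140), (117, 119), (118, 111), (119, 110), (120, 110), (121, 110), (122, 110), (123, 110), (124, 110), (125, 110), (126, 109), (127, 106), (128, 97), (129, 89), (130, 90), (131, 89), (132, 90), (133, 89), (134, 89), (135, 88)]
```

Side view: the sleeve (rim front at v≈117) looks nearly home. The flange (v≈109) seems to stand about 3 mm off its rim and the die leans back a little, so it isn't flat yet. I'll go back, press again and rock it along the lean.

Emit:
play_rows(moves=[[1, [0, -0.017, -0.025], [0, 0, 0]], [1, [0, -0.017, -0.025], [0, 0, 0]], [1, [0, -0.02, -0.03], [0, 0, 0]], [1, [0, -0.035, 0], [-0.136, 0, 0]], [1, [0, -0.035, 0], [-0.136, 0, 0]], [1, [0, -0.035, 0], [-0.136, 0, 0]], [1, [0, -0.035, 0], [-0.136, 0, 0]], [1, [0, 0, 0], [-0.136, 0, 0]], [1, [0, 0, 0], [-0.1, 0, 0]], [1, [0, 0, 0], [0, 0, 0]]])

```text
time_s: 33.4
ee_pos: [0.5231, 0.1559, 0.2825]
tool_rot: [0.756, 0.632, 0.116, 0.128]
contact_force: [0.1, -0.4, -0.7]
width: 0.0005
```

```bash
python3 - <<'E'
from h import *
st();a=HOLD[:3,:3]@A
t=np.radians(22);Rt=toolR(HOLD,(np.sin(t),0,-np.cos(t)),1)
rest(MOUTH+a*.07,Rt);rest(MOUTH+a*.042,Rt)
c=cam("wrist");cv2.imwrite("pics/ac.png",c["frame"])
E
```

```text
t 33.4 p [0.5231 0.1559 0.2825] q [0.7559 0.6315 0.1158 0.1279] F [ 0.1 -0.4 -0.7] w 0.0005 j [ 0.32 -0.08  2.16 -0.22  0.76 -0.93]
shift [ 0.0004 -0.058   0.1366] | 0.1484 turn [-0.0373 -0.0118 -0.0071] | 0.04 rows 1.0
shift [ 1.000e-04 -5.300e-02  1.642e-01] | 0.1725 turn [-0.0373 -0.0118 -0.0071] | 0.04 rows 1.0
```

Emit:
play_rows(moves=[[1, [0, -0.02, 0.02], [-0.018, -0.006, -0.003]], [1, [0, -0.02, 0.03], [-0.018, -0.006, -0.003]], [1, [0, -0.018, 0.03], [0, 0, 0]], [1, [0, 0, 0.03], [0, 0, 0]], [1, [0, 0, 0.025], [0, 0, 0]], [1, [0, 0, 0], [0, 0, 0]]])

```text
time_s: 34.05
ee_pos: [0.5253, 0.1572, 0.1347]
tool_rot: [0.755, 0.629, 0.118, 0.143]
contact_force: [0.6, -0.4, 0.8]
width: 0.0005
```

```bash
python3 - <<'E'
from h import *
st();a=HOLD[:3,:3]@A
rest(MOUTH+a*.055);rest(MOUTH+a*.042)
E
```

```text
t 34.05 p [0.5253 0.1572 0.1347] q [0.755  0.629  0.118  0.1428] F [ 0.6 -0.4  0.8] w 0.0005 j [ 0.34  0.16  2.25 -0.44  0.44 -0.68]
shift [ 0.0008 -0.0072  0.0115] | 0.0136 
shift [ 0.0009 -0.0053  0.0244] | 0.025
```

Emit:
play_rows(moves=[[1, [0.0005, -0.003, 0.007], [0, 0, 0]], [1, [0.0004, -0.002, 0.006], [0, 0, 0]], [1, [0, 0, 0.004], [0, 0, 0]], [1, [0, 0, 0.002], [0, 0, 0]]])

```text
time_s: 34.45
ee_pos: [0.5303, 0.1576, 0.1165]
tool_rot: [0.756, 0.628, 0.118, 0.143]
contact_force: [0.2, -0.3, 0.2]
width: 0.0007
```

```bash
cat > ax.py <<'E'
from h import *
s=st();a=HOLD[:3,:3]@A;v=s["ee_pos"]-MOUTH
print("axial",(v@a).round(4),"perp x",(v@(HOLD[:3,:3]@[.866,0,.5])).round(4),"y",(v@HOLD[:3,1]).round(4),"F ax",(s["contact_force"]@a).round(1),"F perp",(s["contact_force"]@(HOLD[:3,:3]@[.866,0,.5])).round(1),"j5",s["joint_positions"][4].round(3))
E
python3 ax.py
```

```text
t 34.45 p [0.5303 0.1576 0.1165] q [0.7558 0.628  0.1178 0.1431] F [ 0.2 -0.3  0.2] w 0.0007 j [ 0.34  0.21  2.24 -0.48  0.41 -0.64]
axial 0.0471 perp x 0.004 y 0.0004 F ax 0.1 F perp 0.3 j5 0.41
```

Emit:
play_rows(moves=[[1, [0, -0.001, 0.003], [0, 0, 0]], [1, [0, 0, 0.002], [0, 0, 0]]])

```text
time_s: 34.65
ee_pos: [0.5316, 0.1576, 0.1122]
tool_rot: [0.756, 0.628, 0.118, 0.143]
contact_force: [-0.7, -0.4, -0.7]
width: 0.0004
```

```bash
python3 ax.py
```

```text
t 34.65 p [0.5316 0.1576 0.1122] q [0.7557 0.6279 0.1185 0.1434] F [-0.7 -0.4 -0.7] w 0.0004 j [ 0.33  0.22  2.24 -0.49  0.4  -0.63]
axial 0.0427 perp x 0.003 y 0.0007 F ax -0.3 F perp -0.9 j5 0.4
```

Emit:
play_rows(moves=[[1, [0, 0, 0.0015], [0, 0, 0]], [1, [0, 0, 0.0015], [0, 0, 0]]])

```text
time_s: 34.85
ee_pos: [0.5338, 0.1579, 0.1105]
tool_rot: [0.755, 0.628, 0.12, 0.144]
contact_force: [-4.5, 0.4, 20.8]
width: 0.0002
```

```bash
python3 ax.py
```

```text
t 34.85 p [0.5338 0.1579 0.1105] q [0.7555 0.6279 0.1198 0.1439] F [-4.5  0.4 20.8] w 0.0002 j [ 0.33  0.22  2.24 -0.49  0.39 -0.62]
axial 0.0402 perp x 0.0039 y 0.0013 F ax 20.2 F perp 6.4 j5 0.394
```

Emit:
play_rows(moves=[[1, [0, 0.001, 0.0005], [0, 0, 0]], [1, [0, 0.001, 0.0005], [0, 0, 0]]])

```text
time_s: 35.05
ee_pos: [0.5377, 0.1581, 0.112]
tool_rot: [0.755, 0.628, 0.121, 0.145]
contact_force: [-1.6, -1.0, 3.9]
width: 0.0007
```

```bash
python3 ax.py
```

```text
t 35.05 p [0.5377 0.1581 0.112 ] q [0.7551 0.6278 0.1215 0.1446] F [-1.6 -1.   3.9] w 0.0007 j [ 0.33  0.22  2.23 -0.49  0.39 -0.63]
axial 0.0396 perp x 0.008 y 0.0022 F ax 4.1 F perp 0.8 j5 0.393
```

Emit:
play_rows(moves=[[1, [0, -0.0015, 0.0002], [0, 0, 0]], [1, [0, -0.0015, 0.0005], [0, 0, 0]]])

```text
time_s: 35.25
ee_pos: [0.5362, 0.1588, 0.1113]
tool_rot: [0.755, 0.628, 0.122, 0.145]
contact_force: [-3.4, -2.3, 13.1]
width: 0.0004
```

```bash
python3 ax.py
```

```text
t 35.25 p [0.5362 0.1588 0.1113] q [0.755  0.6276 0.1224 0.1451] F [-3.4 -2.3 13.1] w 0.0004 j [ 0.33  0.22  2.23 -0.5   0.39 -0.62]
axial 0.0398 perp x 0.0062 y 0.0026 F ax 12.8 F perp 4.0 j5 0.39
```

Emit:
play_rows(moves=[[1, [0, 0, -0.02], [0, 0, 0]], [1, [0, 0, -0.04], [0, 0, 0]], [1, [0, 0, -0.045], [0, 0, 0]], [1, [0, 0.035, -0.02], [0.136, 0, 0]], [1, [0, 0.04, 0], [0.136, 0, 0]], [1, [0, 0.04, 0], [0.136, 0, 0]], [1, [0, 0.045, 0], [0.136, 0, 0]], [1, [0, 0.045, 0], [0.136, 0, 0]], [1, [0, 0.04, 0.03], [0.136, 0, 0]], [1, [0, 0.03, 0.04], [0.05, 0, 0]], [1, [0, 0.02, 0.04], [0, 0, 0]], [1, [0, 0, 0], [0, 0, 0]]])

```text
time_s: 36.45
ee_pos: [0.7215, 0.1246, 0.1118]
tool_rot: [0.743, 0.622, -0.154, -0.191]
contact_force: [-0.5, 0.7, -0.5]
width: 0.0004
```

```bash
python3 zz.py ad
```

```text
t 36.45 p [0.7215 0.1246 0.1118] q [ 0.7433  0.6222 -0.1543 -0.1913] F [-0.5  0.7 -0.5] w 0.0004 j [ 0.09  0.75  1.42  0.14  1.46 -1.35]
-0.01 [258.4  46. ]
-0.006 [258.4  41.1]
0 [258.4  33.6]
0.038 [258.3 -20.6]
0.044 [258.3 -30.3]
crop 203 0
```

View pics/ad_c.png

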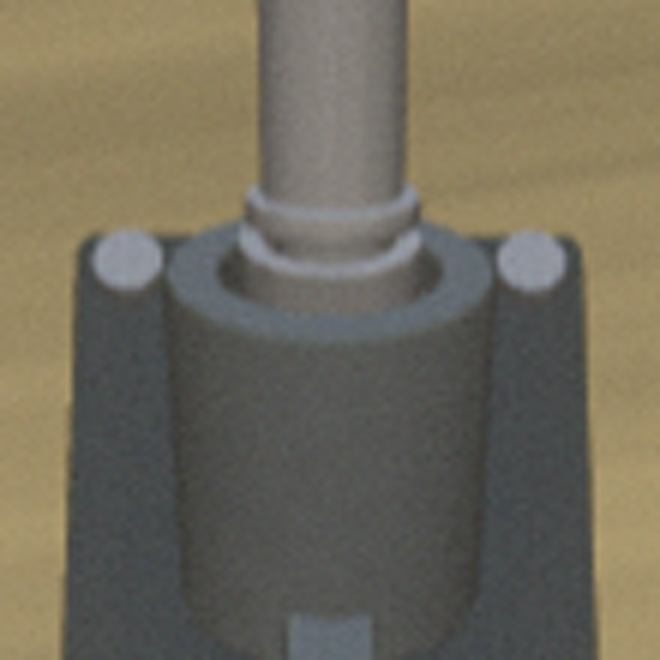

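```bash
python3 - <<'E'
from h import *
c=cam("wrist");a=HOLD[:3,:3]@A;px=HOLD[:3,1];py=np.cross(a,px)
def ext(h,r):
    p=np.array([proj(c,MOUTH+a*h+r*(np.cos(t)*px+np.sin(t)*py)) for t in np.linspace(0,6.283,181)])
    p=(p-[203,0]+.5)*6; i=p[:,0].argmin();return "top",p[:,1].min().round(0),"bot",p[:,1].max().round(0),"left",p[i].round(0)
print("tube",ext(-.01,.024),ext(-.01,.0165))
for s in (.004,.006): print(s,"sleeve",ext(-s,.0135),"fl bot",ext(-s,.0125),"fl top",ext(-s+.004,.0125))
f=np.mean([optics.camera("wrist")["frame"].astype(float) for _ in range(6)],0)
col=f.mean(2)[:,257:262].mean(1);print([(v,int(col[v])) for v in range(28,62)])
im=np.clip((f[20:65,225:295]-40)*1.6,0,255).astype(np.uint8);cv2.imwrite("pics/ae.png",cv2.resize(im,None,fx=11,fy=11,interpolation=cv2.INTER_CUBIC))
E
```

```text
tube ('top', np.float64(221.0), 'bot', np.float64(356.0), 'left', array([165., 289.])) ('top', np.float64(240.0), 'bot', np.float64(333.0), 'left', array([217., 286.]))
0.004 sleeve ('top', np.float64(205.0), 'bot', np.float64(279.0), 'left', array([237., 242.])) fl bot ('top', np.float64(208.0), 'bot', np.float64(276.0), 'left', array([244., 242.])) fl top ('top', np.float64(179.0), 'bot', np.float64(246.0), 'left', array([243., 212.]))
0.006 sleeve ('top', np.float64(220.0), 'bot', np.float64(294.0), 'left', array([237., 257.])) fl bot ('top', np.float64(222.0), 'bot', np.float64(291.0), 'left', array([244., 257.])) fl top ('top', np.float64(193.0), 'bot', np.float64(261.0), 'left', array([243., 227.]))
[(28, 126), (29, 127), (30, 127), (31, 126), (32, 127), (33, 126), (34, 126), (35, 127), (36, 131), (37, 142), (38, 143), (39, 133), (40, 128), (41, 121), (42, 112), (43, 109), (44, 115), (45, 129), (46, 144), (47, 138), (48, 117), (49, 107), (50, 108), (51, 107), (52, 107), (53, 107), (54, 106), (55, 106), (56, 106), (57, 103), (58, 96), (59, 89), (60, 87), (61, 86)]
```

View pics/ae.png

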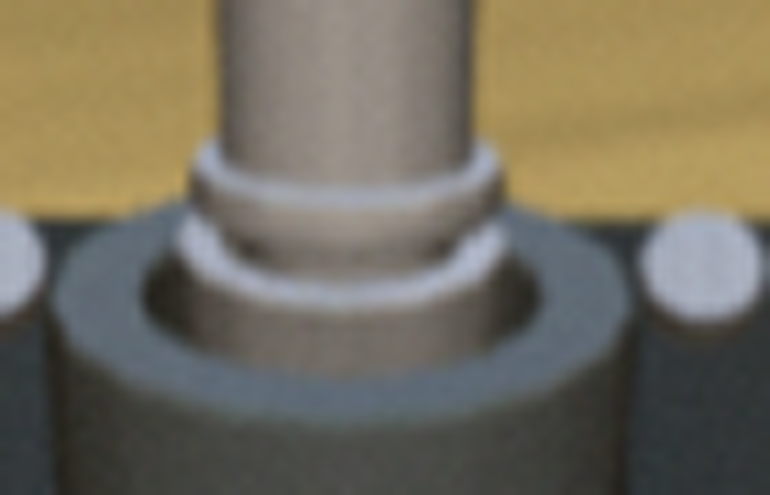

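Clear picture: the sleeve is fully home (s≈6 mm). The die stands about 2 mm proud and leans about 4° back, i.e. wedged. I'll nudge its head forward with the shut fingers to free it, then press again.

Emit:
play_rows(moves=[[1, [0, -0.02, -0.04], [0, 0, 0]], [1, [0, -0.03, -0.04], [-0.05, 0, 0]], [1, [0, -0.04, -0.035], [-0.13, 0, 0]], [1, [0, -0.045, 0], [-0.13, 0, 0]], [1, [0, -0.045, 0], [-0.13, 0, 0]], [1, [0, -0.045, 0], [-0.13, 0, 0]], [1, [0, -0.045, 0], [-0.13, 0, 0]], [1, [0, -0.03, 0], [-0.1, 0, 0]], [1, [0, 0, 0], [0, 0, 0]]])

```text
time_s: 37.75
ee_pos: [0.4915, 0.1654, 0.2853]
tool_rot: [0.756, 0.63, 0.123, 0.127]
contact_force: [0.5, -0.1, 0.1]
width: 0.0005
```

```bash
python3 - <<'E'
from h import *
st();a=HOLD[:3,:3]@A;e=HOLD[:3,:3]@[.866,0,.5]
t=np.radians(18);Rt=toolR(HOLD,(np.sin(t),0,-np.cos(t)),1)
rest(MOUTH+a*.036-e*.04+[0,0,.08],Rt);rest(MOUTH+a*.036-e*.04,Rt)
E
```

```text
t 37.75 p [0.4915 0.1654 0.2853] q [0.7562 0.63   0.1229 0.1274] F [ 0.5 -0.1  0.1] w 0.0005 j [ 0.36 -0.14  2.21 -0.23  0.76 -0.89]
shift [-0.0044 -0.0353  0.1153] | 0.1206 turn [ 0.0408 -0.023  -0.0112] | 0.048 rows 1.0
shift [-0.0064 -0.0631  0.1903] | 0.2005 turn [ 0.0408 -0.023  -0.0112] | 0.048 rows 1.0
```

Emit:
play_rows(moves=[[1, [-0.002, -0.02, 0.03], [0.02, -0.012, -0.006]], [1, [-0.002, -0.02, 0.04], [0.02, -0.011, -0.006]], [1, [-0.001, -0.02, 0.04], [0, 0, 0]], [1, [-0.001, -0.01, 0.04], [0, 0, 0]], [1, [0, 0, 0.03], [0, 0, 0]], [1, [0, 0, 0], [0, 0, 0]]])

```text
time_s: 38.35
ee_pos: [0.4876, 0.1657, 0.096]
tool_rot: [0.755, 0.635, 0.109, 0.122]
contact_force: [-0.5, -0.3, 0.7]
width: 0.0002
```

```bash
python3 ax.py; python3 - <<'E'
from h import *
a=HOLD[:3,:3]@A;e=HOLD[:3,:3]@[.866,0,.5]
rest(MOUTH+a*.036-e*.034)
E
```

```text
t 38.35 p [0.4876 0.1657 0.096 ] q [0.755  0.6351 0.1086 0.122 ] F [-0.5 -0.3  0.7] w 0.0002 j [ 0.36  0.2   2.3  -0.43  0.39 -0.66]
axial 0.0511 perp x -0.0439 y 0.001 F ax 0.8 F perp -0.0 j5 0.388
shift [-0.0011  0.0126  0.0129] | 0.0181
```

Emit:
play_rows(moves=[[1, [-0.0005, 0.001, 0.007], [0, 0, 0]], [1, [-0.0005, 0.002, 0.005], [0, 0, 0]], [1, [0, 0.003, 0], [0, 0, 0]], [1, [0, 0, 0], [0, 0, 0]]])

```text
time_s: 38.75
ee_pos: [0.5007, 0.1638, 0.0913]
tool_rot: [0.755, 0.634, 0.111, 0.123]
contact_force: [0.4, -0.0, -0.1]
width: 0.0003
```

```bash
python3 ax.py
```

```text
t 38.75 p [0.5007 0.1638 0.0913] q [0.755  0.6343 0.1114 0.1235] F [ 0.4 -0.  -0.1] w 0.0003 j [ 0.35  0.22  2.28 -0.44  0.37 -0.66]
axial 0.0404 perp x -0.0347 y 0.0014 F ax -0.3 F perp 0.3 j5 0.372
```

Emit:
play_rows(moves=[[1, [0, 0.0015, 0.0005], [0, 0, 0]], [1, [0, 0.0015, 0.0005], [0, 0, 0]], [1, [0, 0.0015, 0.0003], [0, 0, 0]]])

```text
time_s: 39.05
ee_pos: [0.5059, 0.1631, 0.0934]
tool_rot: [0.755, 0.634, 0.112, 0.124]
contact_force: [-1.8, -0.5, 0.3]
width: 0.0004
```

```bash
python3 ax.py
```

```text
t 39.05 p [0.5059 0.1631 0.0934] q [0.755  0.634  0.1122 0.1239] F [-1.8 -0.5  0.3] w 0.0004 j [ 0.35  0.23  2.27 -0.43  0.38 -0.67]
axial 0.0396 perp x -0.0292 y 0.0016 F ax 1.1 F perp -1.3 j5 0.375
```

Contact is starting at perp −29 mm, as expected. Keep nudging.

Emit:
play_rows(moves=[[1, [0, 0.001, 0], [0, 0, 0]], [1, [0, 0.001, 0], [0, 0, 0]]])

```text
time_s: 39.25
ee_pos: [0.5077, 0.1627, 0.0942]
tool_rot: [0.755, 0.634, 0.112, 0.124]
contact_force: [-2.0, 0.3, 0.9]
width: 0.0002
```

```bash
python3 ax.py
```

```text
t 39.25 p [0.5077 0.1627 0.0942] q [0.7551 0.634  0.1121 0.1238] F [-2.   0.3  0.9] w 0.0002 j [ 0.34  0.23  2.27 -0.43  0.38 -0.68]
axial 0.0393 perp x -0.0272 y 0.0015 F ax 1.8 F perp -1.3 j5 0.377
```

Emit:
play_rows(moves=[[1, [0, 0.001, 0], [0, 0, 0]], [1, [0, 0.001, 0], [0, 0, 0]]])

```text
time_s: 39.45
ee_pos: [0.5095, 0.1623, 0.0948]
tool_rot: [0.755, 0.634, 0.112, 0.124]
contact_force: [-2.8, 0.1, 0.4]
width: 0.0007
```

```bash
python3 ax.py
```

```text
t 39.45 p [0.5095 0.1623 0.0948] q [0.7551 0.6341 0.1119 0.1238] F [-2.8  0.1  0.4] w 0.0007 j [ 0.34  0.23  2.27 -0.42  0.38 -0.68]
axial 0.0389 perp x -0.0253 y 0.0014 F ax 1.7 F perp -2.2 j5 0.379
```

Emit:
play_rows(moves=[[1, [0, 0.001, 0], [0, 0, 0]], [1, [0, -0.004, 0], [0, 0, 0]], [1, [0, -0.008, -0.004], [0, 0, 0]], [1, [0, -0.005, -0.02], [0, 0, 0]], [1, [0, 0.005, -0.015], [0, 0, 0]], [1, [0, 0.016, 0], [0, 0, 0]], [1, [0, 0, 0], [0, 0, 0]]])

```text
time_s: 40.15
ee_pos: [0.4986, 0.1638, 0.1342]
tool_rot: [0.755, 0.634, 0.112, 0.124]
contact_force: [-0.4, -0.3, -0.2]
width: 0.0003
```

```bash
python3 ax.py; python3 - <<'E'
from h import *
a=HOLD[:3,:3]@A;e=HOLD[:3,:3]@[.866,0,.5]
rest(MOUTH+a*.044-e*.000)
c=cam("wrist");crop(c["frame"],200,110,330,250,5,"af.png")
E
```

```text
t 40.15 p [0.4986 0.1638 0.1342] q [0.7548 0.6344 0.1121 0.1237] F [-0.4 -0.3 -0.2] w 0.0003 j [ 0.35  0.13  2.28 -0.35  0.46 -0.75]
axial 0.0786 perp x -0.0151 y 0.001 F ax 0.0 F perp -0.4 j5 0.46
shift [-0.0014  0.0213  0.0311] | 0.0378
```

View pics/af.png

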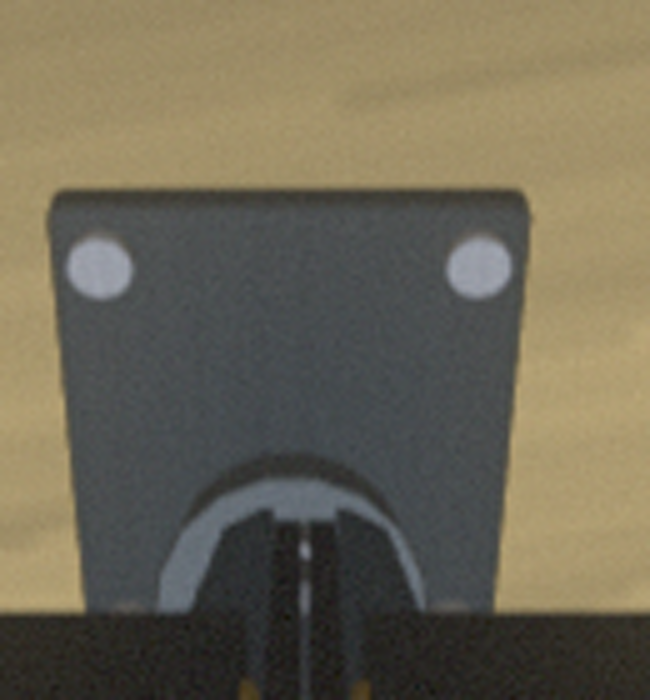

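Emit:
play_rows(moves=[[1, [-0.001, 0.01, 0.008], [0, 0, 0]], [1, [0, 0.01, 0.009], [0, 0, 0]], [1, [0, 0.001, 0.007], [0, 0, 0]], [1, [0, 0, 0.002], [0, 0, 0]]])

```text
time_s: 40.6
ee_pos: [0.5258, 0.1573, 0.1127]
tool_rot: [0.755, 0.635, 0.111, 0.123]
contact_force: [-0.1, 0.6, -0.8]
width: 0.0003
```

```bash
python3 ax.py
```

```text
t 40.6 p [0.5258 0.1573 0.1127] q [0.755  0.6345 0.1105 0.1231] F [-0.1  0.6 -0.8] w 0.0003 j [ 0.32  0.21  2.24 -0.36  0.42 -0.77]
axial 0.046 perp x -0.0017 y -0.0007 F ax -0.6 F perp -0.6 j5 0.42
```

Emit:
play_rows(moves=[[1, [0, 0.0005, 0.003], [0, 0, 0]], [1, [0, 0.0003, 0.0015], [0, 0, 0]]])

```text
time_s: 40.8
ee_pos: [0.5281, 0.1568, 0.1077]
tool_rot: [0.755, 0.635, 0.11, 0.123]
contact_force: [-11.0, -0.1, 29.4]
width: 0.0006
```

```bash
python3 ax.py
```

```text
t 40.8 p [0.5281 0.1568 0.1077] q [0.7551 0.6345 0.1102 0.123 ] F [-11.   -0.1  29.4] w 0.0006 j [ 0.32  0.22  2.23 -0.37  0.41 -0.76]
axial 0.0405 perp x -0.0021 y -0.0007 F ax 30.9 F perp 5.3 j5 0.411
```

Emit:
play_rows(moves=[[1, [0, 0.0002, 0.0012], [0, 0, 0]], [1, [0, 0.0002, 0.001], [0, 0, 0]]])

```text
time_s: 41.0
ee_pos: [0.5299, 0.157, 0.1079]
tool_rot: [0.755, 0.634, 0.111, 0.124]
contact_force: [-25.9, -1.0, 41.0]
width: 0.0002
```

```bash
python3 ax.py
```

```text
t 41.0 p [0.5299 0.157  0.1079] q [0.7551 0.6343 0.1107 0.1237] F [-25.9  -1.   41. ] w 0.0002 j [ 0.32  0.22  2.23 -0.37  0.41 -0.76]
axial 0.0398 perp x -0.0006 y -0.0002 F ax 48.1 F perp -1.4 j5 0.411
```

Emit:
play_rows(moves=[[1, [0, -0.0005, -0.003], [0, 0, 0]], [1, [0, -0.003, -0.02], [0, 0, 0]], [1, [0, 0, -0.04], [0, 0, 0]], [1, [0, 0, -0.045], [0, 0, 0]], [1, [0, 0.035, -0.02], [0.136, 0, 0]], [1, [0, 0.04, 0], [0.136, 0, 0]], [1, [0, 0.04, 0], [0.136, 0, 0]], [1, [0, 0.045, 0], [0.136, 0, 0]], [1, [0, 0.045, 0], [0.136, 0, 0]], [1, [0, 0.04, 0.03], [0.136, 0, 0]], [1, [0, 0.03, 0.04], [0.02, 0, 0]], [1, [0, 0.01, 0.02], [0, 0, 0]], [1, [0, 0, 0], [0, 0, 0]]])

```text
time_s: 42.3
ee_pos: [0.7139, 0.1256, 0.1259]
tool_rot: [0.737, 0.626, -0.158, -0.199]
contact_force: [-1.2, -0.4, 0.9]
width: 0.0002
```

```bash
python3 zz.py ag
```

```text
t 42.3 p [0.7139 0.1256 0.1259] q [ 0.737   0.6263 -0.1579 -0.199 ] F [-1.2 -0.4  0.9] w 0.0002 j [ 0.09  0.73  1.42  0.14  1.48 -1.37]
-0.01 [260.5  67.3]
-0.006 [260.6  62.8]
0 [260.7  56. ]
0.038 [261.6   7.3]
0.044 [261.8  -1.4]
crop 206 0
```

View pics/ag_c.png

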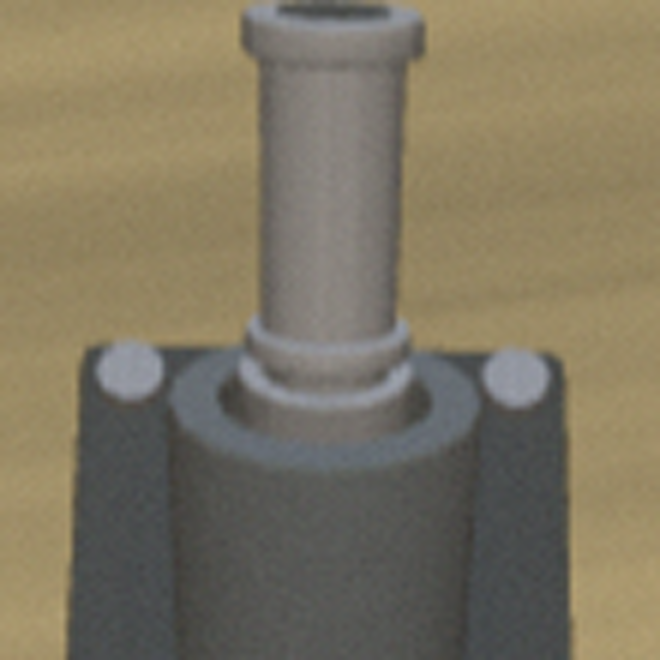

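```bash
cat > ov.py <<'E'
from h import *
import sys
c=cam("wrist");f=np.mean([optics.camera("wrist")["frame"].astype(float) for _ in range(6)],0)
a=HOLD[:3,:3]@A;px=HOLD[:3,1];py=np.cross(a,px)
x0,y0,w,h,k=225,int(sys.argv[2]),72,50,10
im=cv2.resize(np.clip((f[y0:y0+h,x0:x0+w]-40)*1.6,0,255).astype(np.uint8),None,fx=k,fy=k,interpolation=cv2.INTER_CUBIC)
# bias from tube: given measured offset
b=np.array([float(sys.argv[3]),float(sys.argv[4])])
def ring(hh,r,col):
    p=np.array([(proj(c,MOUTH+a*hh+r*(np.cos(t)*px+np.sin(t)*py))+b-[x0,y0]+.5)*k for t in np.linspace(0,6.283,90)]).astype(int);cv2.polylines(im,[p],True,col,1)
ring(-.01,.024,(255,255,0));ring(-.006,.0135,(0,255,0));ring(-.006,.0125,(0,0,255));ring(-.002,.0125,(0,0,255))
cv2.imwrite(f"pics/{sys.argv[1]}.png",im)
E
python3 ov.py ah 35 -0.2 -1.2
```

```text
(no output)
```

View pics/ah.png

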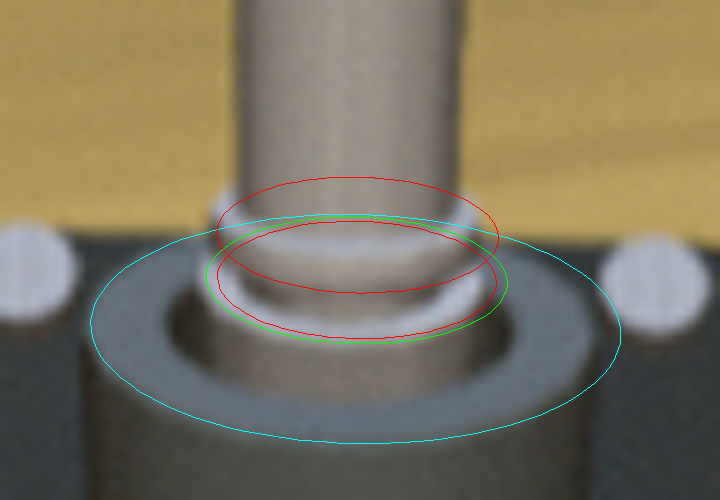

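Still leaning back: the flange's near side is raised, and the tilted fingertip probably drags it when backing off. I'll press again with the fingertips square to the bore (30° tilt) and retreat exactly along the bore.

Emit:
play_rows(moves=[[1, [0, -0.01, -0.03], [0, 0, 0]], [1, [0, -0.03, -0.04], [-0.02, 0, 0]], [1, [0, -0.04, -0.035], [-0.136, 0, 0]], [1, [0, -0.045, -0.02], [-0.136, 0, 0]], [1, [0, -0.045, 0], [-0.136, 0, 0]], [1, [0, -0.045, 0], [-0.136, 0, 0]], [1, [0, -0.04, 0], [-0.136, 0, 0]], [1, [0, -0.03, 0], [-0.136, 0, 0]], [1, [0, -0.01, 0], [-0.1, 0, 0]], [1, [0, 0, 0], [0, 0, 0]]])

```text
time_s: 43.7
ee_pos: [0.4981, 0.1597, 0.3071]
tool_rot: [0.745, 0.628, 0.157, 0.161]
contact_force: [0.3, 0.6, 0.2]
width: 0.0006
```

```bash
python3 ax.py; python3 - <<'E'
from h import *
a=HOLD[:3,:3]@A;t=np.radians(29);Rt=toolR(HOLD,(np.sin(t),0,-np.cos(t)),1)
rest(MOUTH+a*.07,Rt)
E
```

```text
t 43.7 p [0.4981 0.1597 0.3071] q [0.7452 0.6278 0.1569 0.161 ] F [0.3 0.6 0.2] w 0.0006 j [ 0.37 -0.19  2.23 -0.31  0.71 -0.84]
axial 0.2282 perp x 0.0715 y -0.0031 F ax 0.0 F perp 0.3 j5 0.713
shift [-0.0025 -0.06    0.1629] | 0.1736 turn [-0.0539 -0.033  -0.0051] | 0.063 rows 1.0
```

Emit:
play_rows(moves=[[1, [-0.001, -0.02, 0.02], [-0.027, -0.016, -0.003]], [1, [-0.001, -0.02, 0.03], [-0.027, -0.017, -0.002]], [1, [-0.0005, -0.02, 0.035], [0, 0, 0]], [1, [0, 0, 0.035], [0, 0, 0]], [1, [0, 0, 0.03], [0, 0, 0]], [1, [0, 0, 0], [0, 0, 0]]])

```text
time_s: 44.3
ee_pos: [0.5214, 0.1574, 0.1508]
tool_rot: [0.741, 0.621, 0.166, 0.194]
contact_force: [0.8, -0.4, 0.2]
width: 0.0003
```

```bash
python3 ax.py; python3 - <<'E'
from h import *
a=HOLD[:3,:3]@A;t=np.radians(30);Rt=toolR(HOLD,(np.sin(t),0,-np.cos(t)),1)
rest(MOUTH+a*.050,Rt)
E
```

```text
t 44.3 p [0.5214 0.1574 0.1508] q [0.7412 0.6209 0.1661 0.1935] F [ 0.8 -0.4  0.2] w 0.0003 j [ 0.38  0.11  2.31 -0.78  0.37 -0.33]
axial 0.0812 perp x 0.0136 y -0.0013 F ax -0.2 F perp 0.8 j5 0.369
shift [ 0.0011 -0.0134  0.0313] | 0.0341 turn [-0.0079 -0.0048 -0.0034] | 0.01 rows 1.0
```

Emit:
play_rows(moves=[[1, [0.0005, -0.006, 0.008], [0.03, 0, 0]], [1, [0.0005, -0.005, 0.008], [0.03, 0, 0]], [1, [0, -0.002, 0.007], [0, 0, 0]], [1, [0, 0, 0.003], [0, 0, 0]], [1, [0, 0, 0], [0, 0, 0]]])

```text
time_s: 44.8
ee_pos: [0.5259, 0.1584, 0.1263]
tool_rot: [0.748, 0.624, 0.148, 0.172]
contact_force: [-0.4, 0.1, 1.0]
width: 0.001
```

```bash
python3 ax.py; python3 - <<'E'
from h import *
a=HOLD[:3,:3]@A
print(R.from_quat(get_state()["tool_rot"]).inv().apply(-a))
rest(MOUTH+a*.042)
E
```

```text
t 44.8 p [0.5259 0.1584 0.1263] q [0.7476 0.6241 0.1481 0.1723] F [-0.4  0.1  1. ] w 0.001 j [ 0.36  0.17  2.28 -0.68  0.36 -0.43]
axial 0.0579 perp x 0.005 y 0.0005 F ax 1.1 F perp 0.2 j5 0.358
[-0.0033726   0.06515532  0.99784739]
shift [-0.0006 -0.004   0.0162] | 0.0166
```

Emit:
play_rows(moves=[[1, [-0.0003, -0.002, 0.006], [0, 0, 0]], [1, [0, -0.002, 0.005], [0, 0, 0]], [1, [0, 0, 0.002], [0, 0, 0]]])

```text
time_s: 45.1
ee_pos: [0.5285, 0.1581, 0.1136]
tool_rot: [0.747, 0.624, 0.149, 0.173]
contact_force: [0.7, -0.4, -0.3]
width: 0.0005
```

```bash
python3 ax.py
```

```text
t 45.1 p [0.5285 0.1581 0.1136] q [0.7474 0.6239 0.1493 0.173 ] F [ 0.7 -0.4 -0.3] w 0.0005 j [ 0.36  0.2   2.28 -0.74  0.33 -0.37]
axial 0.0455 perp x 0.001 y 0.0006 F ax -0.6 F perp 0.5 j5 0.333
```

Emit:
play_rows(moves=[[1, [0, 0, 0.002], [0, 0, 0]], [1, [0, 0.0001, 0.0015], [0, 0, 0]]])

```text
time_s: 45.3
ee_pos: [0.5301, 0.1578, 0.11]
tool_rot: [0.747, 0.624, 0.149, 0.173]
contact_force: [-0.2, 0.3, 4.4]
width: 0.0
```

```bash
python3 ax.py
```

```text
t 45.3 p [0.5301 0.1578 0.11  ] q [0.7473 0.624  0.1491 0.173 ] F [-0.2  0.3  4.4] w 0.0 j [ 0.35  0.21  2.28 -0.75  0.33 -0.36]
axial 0.0416 perp x 0.0006 y 0.0006 F ax 3.9 F perp 2.0 j5 0.327
```

Emit:
play_rows(moves=[[1, [0, 0.0001, 0.001], [0, 0, 0]], [1, [0, 0.0001, 0.001], [0, 0, 0]]])

```text
time_s: 45.5
ee_pos: [0.5333, 0.1584, 0.11]
tool_rot: [0.747, 0.624, 0.151, 0.174]
contact_force: [-3.6, -0.2, 18.5]
width: 0.0007
```

```bash
python3 ax.py
```

```text
t 45.5 p [0.5333 0.1584 0.11  ] q [0.7469 0.6239 0.151  0.1737] F [-3.6 -0.2 18.5] w 0.0007 j [ 0.35  0.22  2.28 -0.76  0.32 -0.35]
axial 0.0401 perp x 0.0031 y 0.0017 F ax 17.8 F perp 6.2 j5 0.324
```

Emit:
play_rows(moves=[[1, [0, 0, -0.004], [0, 0, 0]], [1, [0, -0.002, -0.015], [0.04, 0, 0]], [1, [0, -0.01, -0.02], [0.05, 0, 0]], [1, [0, -0.03, 0], [0.05, 0, 0]], [1, [0, -0.02, 0.005], [0, 0, 0]], [1, [0, 0, 0], [0, 0, 0]]])

```text
time_s: 46.1
ee_pos: [0.4597, 0.1722, 0.1198]
tool_rot: [0.757, 0.633, 0.106, 0.118]
contact_force: [-0.3, -0.8, 0.2]
width: 0.0007
```

```bash
python3 ax.py; python3 - <<'E'
from h import *
a=HOLD[:3,:3]@A;e=HOLD[:3,:3]@[.866,0,.5]
t=np.radians(18);Rt=toolR(HOLD,(np.sin(t),0,-np.cos(t)),1)
rest(MOUTH+a*.039-e*.036,Rt)
E
```

```text
t 46.1 p [0.4597 0.1722 0.1198] q [0.7574 0.6332 0.1063 0.1184] F [-0.3 -0.8  0.2] w 0.0007 j [ 0.4   0.12  2.33 -0.38  0.45 -0.67]
axial 0.086 perp x -0.0567 y 0.0026 F ax 0.2 F perp -0.0 j5 0.448
shift [-0.0028  0.0298  0.0418] | 0.0514 turn [ 0.0052 -0.0098 -0.0057] | 0.012 rows 1.0
```

Emit:
play_rows(moves=[[1, [-0.001, 0.005, 0.018], [0, 0, 0]], [1, [-0.001, 0.007, 0.014], [0, 0, 0]], [1, [-0.0008, 0.007, 0.007], [0, 0, 0]], [1, [0, 0.003, 0], [0, 0, 0]]])

```text
time_s: 46.5
ee_pos: [0.4952, 0.1642, 0.0903]
tool_rot: [0.757, 0.634, 0.107, 0.119]
contact_force: [0.2, -0.1, 0.1]
width: 0.0005
```

```bash
python3 ax.py
```

```text
t 46.5 p [0.4952 0.1642 0.0903] q [0.7568 0.6337 0.1073 0.1188] F [ 0.2 -0.1  0.1] w 0.0005 j [ 0.35  0.22  2.28 -0.41  0.38 -0.68]
axial 0.0423 perp x -0.04 y 0.0008 F ax -0.0 F perp 0.2 j5 0.38
```

Emit:
play_rows(moves=[[1, [0, 0.004, 0.002], [0, 0, 0]], [1, [0, 0.003, 0.001], [0, 0, 0]], [1, [0, 0.0015, 0], [0, 0, 0]]])

```text
time_s: 46.8
ee_pos: [0.5054, 0.1624, 0.0913]
tool_rot: [0.757, 0.633, 0.108, 0.119]
contact_force: [-2.5, 0.8, 0.7]
width: 0.0004
```

```bash
python3 ax.py
```

```text
t 46.8 p [0.5054 0.1624 0.0913] q [0.757  0.6334 0.1075 0.119 ] F [-2.5  0.8  0.7] w 0.0004 j [ 0.34  0.23  2.27 -0.4   0.38 -0.7 ]
axial 0.038 perp x -0.0306 y 0.0008 F ax 1.9 F perp -1.8 j5 0.383
```

Emit:
play_rows(moves=[[1, [0, 0.001, 0], [0, 0, 0]], [1, [0, 0.001, 0], [0, 0, 0]], [1, [0, 0, 0], [0, 0, 0]]])

```text
time_s: 47.1
ee_pos: [0.5069, 0.162, 0.0925]
tool_rot: [0.757, 0.633, 0.107, 0.119]
contact_force: [-1.3, 0.6, 0.8]
width: 0.0005
```

```bash
python3 ax.py
```

```text
t 47.1 p [0.5069 0.162  0.0925] q [0.757  0.6334 0.1075 0.119 ] F [-1.3  0.6  0.8] w 0.0005 j [ 0.34  0.23  2.26 -0.4   0.39 -0.7 ]
axial 0.0382 perp x -0.0286 y 0.0008 F ax 1.4 F perp -0.8 j5 0.386
```

Emit:
play_rows(moves=[[1, [0, -0.004, 0], [0, 0, 0]], [1, [0, -0.015, -0.01], [0, 0, 0]], [1, [0, -0.01, -0.045], [0, 0, 0]], [1, [0, 0.01, -0.045], [0.1, 0, 0]], [1, [0, 0.045, -0.02], [0.136, 0, 0]], [1, [0, 0.045, 0], [0.136, 0, 0]], [1, [0, 0.045, 0], [0.136, 0, 0]], [1, [0, 0.045, 0], [0.136, 0, 0]], [1, [0, 0.045, 0.01], [0.136, 0, 0]], [1, [0, 0.045, 0.03], [0.02, 0, 0]], [1, [0, 0.035, 0.035], [0, 0, 0]], [1, [0, 0.01, 0.02], [0, 0, 0]], [1, [0, 0, 0], [0, 0, 0]]])

```text
time_s: 48.4
ee_pos: [0.7071, 0.1298, 0.0687]
tool_rot: [0.74, 0.628, -0.148, -0.19]
contact_force: [-0.2, 0.0, 0.5]
width: 0.0001
```

```bash
python3 zz.py ai
```

```text
t 48.4 p [0.7071 0.1298 0.0687] q [ 0.7404  0.6276 -0.1477 -0.19  ] F [-0.2  0.   0.5] w 0.0001 j [ 0.1   0.78  1.46  0.14  1.38 -1.37]
-0.01 [256.7  20.1]
-0.006 [256.8  13.9]
0 [256.9   4.2]
0.038 [257.6 -67.9]
0.044 [257.7 -81.3]
crop 202 0
```

View pics/ai_c.png

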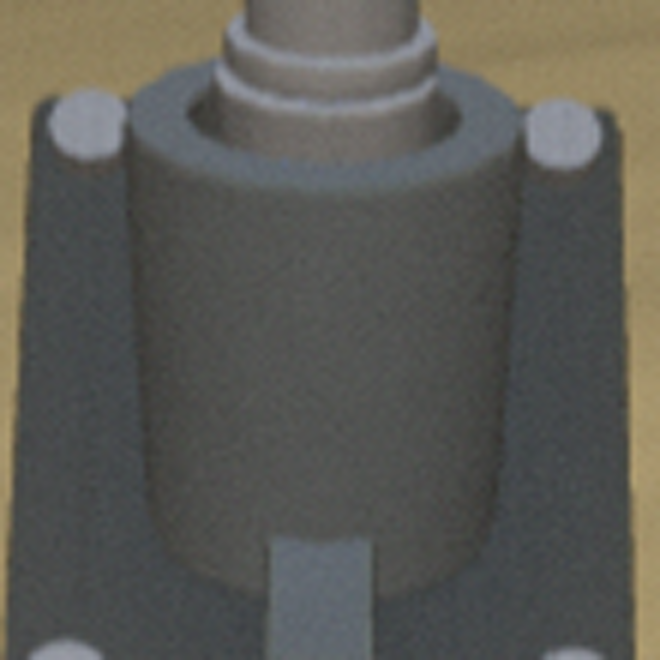

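```bash
python3 - <<'E'
from h import *
c=cam("wrist");a=HOLD[:3,:3]@A;px=HOLD[:3,1];py=np.cross(a,px)
def ext(h,r):
    p=np.array([proj(c,MOUTH+a*h+r*(np.cos(t)*px+np.sin(t)*py)) for t in np.linspace(0,6.283,181)])
    return p[:,1].max().round(2),np.ptp(p[:,0]).round(2)
print("tube",ext(-.01,.024),"tube inner",ext(-.01,.0165))
for s in(.004,.005,.006): print(s,"sleeve",ext(-s,.0135),"fl bot",ext(-s,.0125),"fl top",ext(-s+.004,.0125))
f=np.mean([optics.camera("wrist")["frame"].astype(float) for _ in range(6)],0)
col=f.mean(2)[:,254:260].mean(1);print([(v,int(col[v])) for v in range(4,38)])
im=np.clip((f[0:40,222:294]-40)*1.6,0,255).astype(np.uint8);cv2.imwrite("pics/aj.png",cv2.resize(im,None,fx=11,fy=11,interpolation=cv2.INTER_CUBIC))
E
```

```text
tube (np.float64(34.19), np.float64(67.69)) tube inner (np.float64(29.91), np.float64(46.47))
0.004 sleeve (np.float64(18.65), np.float64(38.77)) fl bot (np.float64(18.12), np.float64(35.9)) fl top (np.float64(11.5), np.float64(36.39))
0.005 sleeve (np.float64(20.28), np.float64(38.64)) fl bot (np.float64(19.75), np.float64(35.78)) fl top (np.float64(13.17), np.float64(36.26))
0.006 sleeve (np.float64(21.9), np.float64(38.52)) fl bot (np.float64(21.36), np.float64(35.66)) fl top (np.float64(14.83), np.float64(36.14))
[(4, 116), (5, 116), (6, 116), (7, 116), (8, 116), (9, 115), (10, 116), (11, 119), (12, 134), (13, 144), (14, 134), (15, 122), (16, 118), (17, 113), (18, 108), (19, 122), (20, 141), (21, 134), (22, 116), (23, 106), (24, 107), (25, 106), (26, 106), (27, 106), (28, 106), (29, 106), (30, 106), (31, 105), (32, 104), (33, 102), (34, 96), (35, 90), (36, 86), (37, 85)]
```

View pics/aj.png

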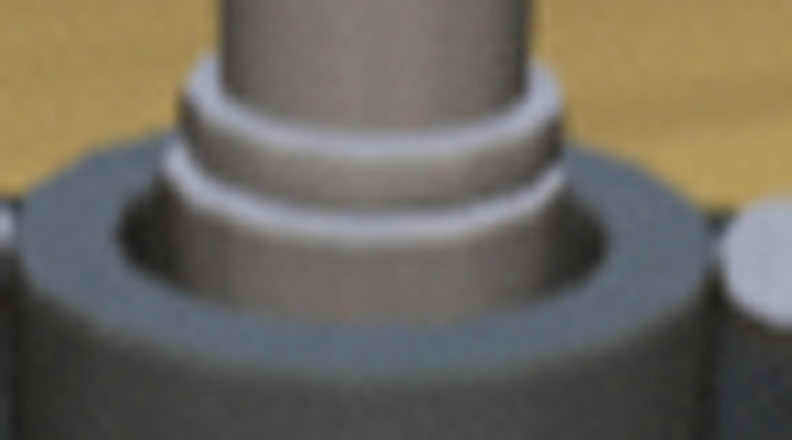

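The flange is now flat: parallel rings, no gap, and flange top to sleeve rim is 7.1 px against 6.8 px expected. I'll back the arm off upward and do a last overall check.

Emit:
play_rows(moves=[[1, [0, 0, -0.03], [0, 0, 0]], [1, [0, 0, -0.04], [0, 0, 0]], [1, [0, 0, -0.04], [0, 0, 0]], [1, [0, 0, 0], [0, 0, 0]]])

```text
time_s: 49.2
ee_pos: [0.7601, 0.1197, 0.1786]
tool_rot: [0.741, 0.629, -0.144, -0.187]
contact_force: [0.3, 0.7, 0.2]
width: 0.0002
```

```bash
python3 zz.py al; python3 - <<'E'
from h import *
d=cam("scene");cv2.imwrite("pics/ak.png",d["frame"])
E
```

```text
t 49.2 p [0.7601 0.1197 0.1786] q [ 0.7406  0.629  -0.1442 -0.1875] F [0.3 0.7 0.2] w 0.0002 j [ 0.08  0.73  1.32  0.13  1.56 -1.36]
-0.01 [257.2  53.7]
-0.006 [257.2  50. ]
0 [257.3  44.2]
0.038 [257.9   3.8]
0.044 [258.   -3.3]
crop 202 0
```

View pics/ak.png

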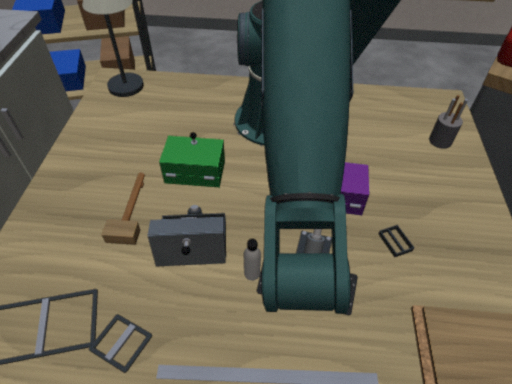

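View pics/al_c.png

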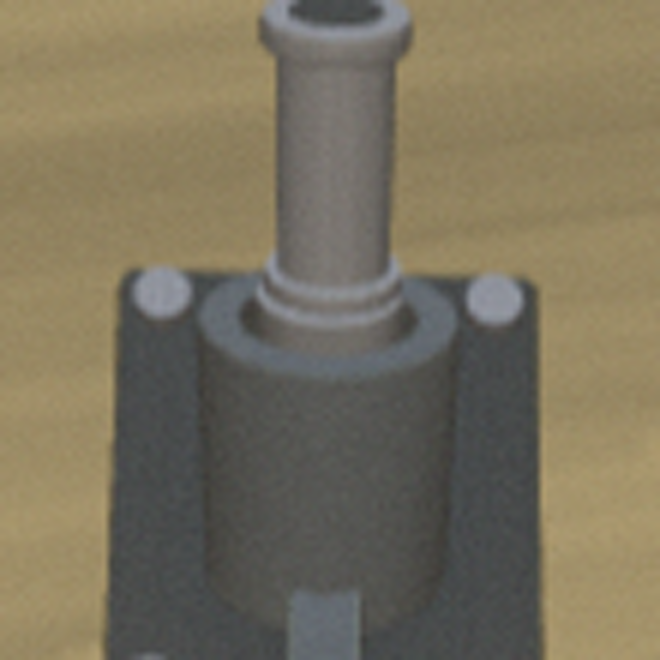

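```bash
python3 -c "
from station import manip
print(manip.finish_job())"
```

```text
the job is handed in; nothing more can be done
None
```

I handed the job in at about 49 s, with the lid back at its stop and the cup die standing in the holder, flange flat on the sleeve. No verdict came back.

- **Lid:** I pressed the button and the lid popped up. I held the knob still for over 1 s, then swung the lid slowly to its stop at about 1.45 rad while gripping it throughout. The last scene picture shows it still open.
- **Die:** I lifted the cup die by its head and upper body, put its shank in the sleeve, and pushed until the sleeve stopped moving (up to 48 N along the bore).
- **Repair:** After that pressing, the side view showed the die leaning back about 4–6° with the flange raised on one side. Pressing again, square or nearly square to the bore, did not cure it. A light sideways nudge on the head did.

**Last checks**
- **Flange:** flat on the sleeve in two later side views.
- **Robot:** touching nothing.
- **Other things:** bottle and mallet unmoved in the last picture; the point die was last seen in its hole at about 30 s. I did not check the rule die separately.

**Doubts**
- **Sleeve travel:** I measured 5.3–5.6 mm from the pictures instead of 6.0. I put that down to camera calibration, because it did not move any further between 20 and 48 N.
- **Button force:** the wrist force reached about 105 N when the button bottomed out, below the 120 N limit.
- **Joint range:** joint 5 came down to 0.32 rad, close to its 0.31 limit.

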